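Dock the cordless handpiece and set the charge timer

TASK

Draw the white handpiece straight up out of its light stand without tipping the stand or carrying it along, and set it gently, nose down, in the sloping cradle of the charging dock. Once it rests there and is let go, roll the dock's numbered timer wheel with a fingertip until the 7 has clicked in at the red marks. Leave the flux pot, the loupe and the wooden box where they are.

Things in the scene. Friction and masses are not known exactly. Their poses are not given: they have to be found in the camera images.
- grinder: white cordless rotary handpiece, a rod 110 mm long that grips like a square bar 14 mm (its x) by 16 mm (its z), 90 g. It starts upright in the stand, burr nose down on a floor 6 mm above the bench, leaning up to 3 degrees; its upper 62 mm are free. Its y axis runs from nose to tail. Its origin lies on its side at mid-length; the centreline is at local z = +8 mm
- nose (a point): centre of the handpiece's lower (nose) end
- tail (a point): centre of the handpiece's upper (tail) end, 110 mm from the nose
- grip (a point): good place to grip the handpiece: on its centreline, 20 mm below the tail end
- stand: light loose aluminium tube stand, 40 g: round foot 52 mm across, square tube 26 by 27 mm with a bore 17.5 (its x) by 19 mm (its y), 54 mm tall, origin at the centre of the underside, z up. The handpiece's 14 mm width lies along the stand's x. It tips or is carried along if the handpiece is not drawn straight up
- dock: charging dock, fixed, grey base 116 (x) by 190 (y) by 14 mm, origin at the centre of the underside, z up; its front faces along its -x. On its left (+y) a white housing, whose panel slopes 30 degrees down to the front, carries the timer wheel; on its right (-y) is the cradle, a trough with a foot plate, leaning 35 degrees from vertical outwards to the right (-y)
- seat (a point): centre of the cradle's foot plate, where the centre of the nose end belongs; in the dock's frame x 0, y -34, z 31 mm. The trough is open at its top end and on its upper-left side, 24 mm wide between walls 18 mm high (along the dock's x); it holds the lower 58 mm of the handpiece, and its floor is 8 mm from the centreline, on the lower right side
- cradle_top (a point): where the centre of the tail end belongs when the handpiece lies in the cradle; the line from seat to this point (110 mm) is the cradle's axis. In the dock's frame it is at x 0, y -97, z 121 mm
- timer_wheel (a joint): turn of the timer wheel in rad. It has the numbers 0 to 9 on its rim and clicks into rest at each: value = number x 0.6283 (7 is 4.398). It grows as the exposed rim is rolled towards the dock's front (-x) and down, which brings the next higher number. It starts at rest on 2, 3, 4 or 5 and stops just beyond 0 and 9. Rolled a whole step it clicks and stays; let go well short of a step, it falls back
- wheel_axle (a point): centre of the timer wheel: 30 mm radius, 26 mm wide, axle along the dock's y; in the dock's frame x 0, y 50, z 49 mm. Rim black and knurled, with a white band of black numbers. Rolling takes about 1 N along the rim; a fingertip pressed on the rim with about 5 N and moved along it carries it by friction
- wheel_mark (a point): point of the wheel's rim between the red marks, where the number is read: 30 mm from the axle, 30 degrees from vertical towards the dock's front. Here the rim stands 18 mm out of the sloping panel and 7 mm above the two black cheeks beside it, each 30 mm long and centred here. The rim is free about 60 degrees either way
- flux_pot: small glass flux pot with white lid, 45 mm across, 25 mm high, loose; to be left alone. Origin under its centre
- eye_loupe: black eye loupe, 38 mm across, 32 mm high, loose; to be left alone. Origin under its centre
- wood_box: dark wooden box 45 by 75 by 26 mm, loose, near the stand; to be left alone. Origin under its centre
There are look-alikes about, which are no part of the job. Leave any green or pink look-alike of the grinder alone.

How it is judged:
By the outcome, as a careful person would: the job done as asked, in the order asked, and still so for the second after the job is handed in, with the robot touching nothing.
It also fails if it takes over 70 s, if anything falls off the work surface, if the arm or the gripper's body presses on something with over 40 N, if the wrist force passes 120 N, or if a joint passes its speed limit or range.

ROBOT

A 6-joint arm with a two-finger parallel gripper is mounted at the origin on a cart in front of the work surface, level with it; the furniture and walls round the work are solid. World frame = base frame: x ahead of the robot, y to its left, z up, the work surface at z = 0. Lengths are in m, angles in rad, forces in N, time in s.
With the tool pointing down it reaches from about 0.375 to 0.825 m from the base axis. Payload 5.5 kg.
Tool frame: the origin (TCP) lies at the very end of the fingers, on their centre line; the grasp point (between the pads) lies 19 mm behind it (arm.hold_point_z is the z of the grasp point in the tool frame, in m); z points along the fingers, x is the direction in which the jaws open and shut, and the axes are right-handed (so a half turn about z gives the same grasp; the last joint's range is limited). The gripper opens to 85 mm and grips with 20 to 120 N. Pads are 22 mm wide; open, the fingers measure 114 mm over their backs; the gripper's body (76 mm by 85 mm) begins 54 mm behind the grasp point. The pads swing forward as they close: fully open they stand 13 mm farther back than shut.
Start: joints at [0, 0.314, -0.047, 1.21, 0, 1.571], TCP at [0.6, -0, 0.231] pointing down, gripper open.
Joint ranges: [-2.67, 2.67], [-0.69, 1.73], [-1.03, 1.25], [-2.08, 2.16], [-1.42, 1.45], [-3.14, 3.14]. Speed limits (rad/s): [2.39, 2.39, 3.01, 3.14, 3.14, 3.14].

INTERFACE

Orientations are given as a rotation vector (axis times angle).
In Python, from bench import arm gives the robot as it stands.
- The arm moves only by the tool play_rows, never from a script. Its argument "targets" is a list that holds one entry, the list of rows, each a list of 5 numbers: the shift along the tool's x, y, z in mm, then the turn about the tool's z in degrees, then the gripper's target within -1 to 1 (shut at 1, half-way at 0, fully open at -1). A call has 1 to 8 rows; each row is the pose to reach, as a shift and turn from the pose commanded when the call began, along the tool's axes at that moment; what a row does not reach only later rows make up. A row lasts 1/10 s, in which the tool goes at most 50 mm and 8.59 degrees, less where a joint would pass 70% of its speed; a pose out of reach is approached as far as the arm can. A call with a gripper value outside its range is refused whole. The fingers move at their own pace and stop on an object; "squeeze" is the grip in N (left out, the last holds). Time passes only in rows, so rows that repeat a pose let the fingers close. It gives the time, the measured TCP pose, the force and the opening at its end, in the units of the state.
- arm.observe(): the state, without advancing time (a new reading comes with each control period).
- arm.capture(name): name is "scene" or "side" or "wrist"; returns a dict with "img" (384x512x3 uint8, blue, green, red), "fx", "fy", "cx", "cy" (pixels), "cam_to_world" (4x4, takes a point from camera to world coordinates). Camera axes: x right, y down, z forward; pixel columns grow to the right and rows downward; lengths in m; the calibration is good to about 2 mm. The wrist camera is an equidistant fisheye: a pixel r from the principal point sees the ray r / f radians off the axis. A picture is of the moment at which its call begins. There is no depth.
- arm.sign_off(): hands the job in, once; it reports no verdict.
The state is a dict: "time": time; "q": joint angles; "joint_velocities": joint speeds; "joint_efforts": joint torques, N m; "tcp_pos": TCP position; "orientation": TCP orientation; "force": force on the tool from outside, world axes, zero at the start; "ft_torque": the same for the moment, N m; "width": finger opening in m.
Only numpy, scipy, OpenCV 4.12 (cv2) and the standard library are available. Lean on these libraries where they do the work, as an engineer would, in place of code of your own. Each camera call takes 0.05 s, during which the arm holds its last target.

## Working session

There is one attempt and no reset: what is moved stays moved. The work goes in short steps, Python scripts to look and compute and a tool call to move; the robot and the scene stay as the last step left them, time stands still between calls to the robot, and variables do not carry over. Pictures are saved under pics/ and viewed, and the job is handed in when it is done.

Besides the shell and the picture viewer there is one more tool, called after "Request:" by a JSON object that holds its "name" and its "arguments". play_rows: Moves the arm, as the interface text tells. Its arguments: {"type":"object","properties":{"targets":{"type":"array","items":{"type":"array","items":{"type":"array","items":{"type":"number"}}}},"squeeze":{"type":"number"}},"required":["targets"]}

```bash
ls; mkdir -p pics
python3 - <<'E'
from bench import arm
import cv2
print(arm.observe(), arm.hold_point_z)
for n in ["scene","side","wrist"]:
    c=arm.capture(n); cv2.imwrite(f"pics/{n}0.png",c["img"]); print(n,c["fx"],c["fy"],c["cx"],c["cy"],c["cam_to_world"].round(4).tolist() if hasattr(c["cam_to_world"],'round') else c["cam_to_world"])
E
```

```text
pics
{'time': 0.0, 'q': array([-2.90078482e-05,  3.14232151e-01, -4.80564980e-02,  1.21017570e+00,
       -1.41226266e-05,  1.57081011e+00]), 'joint_velocities': array([ 1.57894368e-03,  2.60874943e-03, -1.04568614e-03, -7.65307181e-05,
       -3.68111465e-04, -3.83463837e-04]), 'joint_efforts': array([ 1.69644722e-03, -5.39594257e+01,  3.39749372e+01,  1.94567809e-02,
        9.49871333e-05,  6.01428906e-05]), 'tcp_pos': array([ 5.99443785e-01, -2.20617515e-05,  2.30440770e-01]), 'orientation': array([ 3.14157745e+00, -6.71943217e-05, -2.62011551e-03]), 'force': array([ 0.70704178, -0.45686076, -0.16815636]), 'ft_torque': array([0.00733857, 0.01865338, 0.00602036]), 'width': 0.08549209423705338} -0.0187
scene 475.86395722200604 475.86395722200604 248.17332894387835 188.122840347262 [[0.9139, -0.2689, 0.3041, 0.2171], [-0.4058, -0.6252, 0.6667, -0.4455], [0.0108, -0.7327, -0.6804, 0.7566], [0.0, 0.0, 0.0, 1.0]]
side 477.8464753888013 477.8464753888013 253.01347395962833 192.4304516101926 [[0.2708, 0.6729, -0.6884, 1.2484], [0.9626, -0.1877, 0.1952, -0.0162], [0.0022, -0.7156, -0.6985, 0.8444], [0.0, 0.0, 0.0, 1.0]]
wrist 297.3186396354542 297.3186396354542 259.00329717062186 184.71191423153417 [[1.0, 0.0009, -0.0009, 0.6007], [0.0005, -0.9454, -0.3258, 0.0838], [-0.0011, 0.3258, -0.9454, 0.3726], [0.0, 0.0, 0.0, 1.0]]
```

View pics/scene0.png

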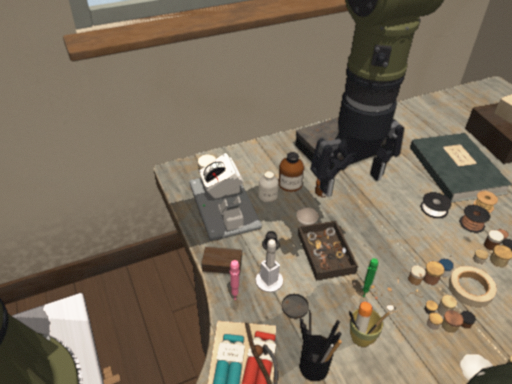

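View pics/side0.png

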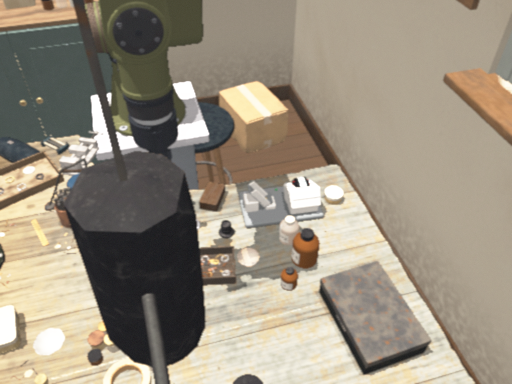

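View pics/wrist0.png

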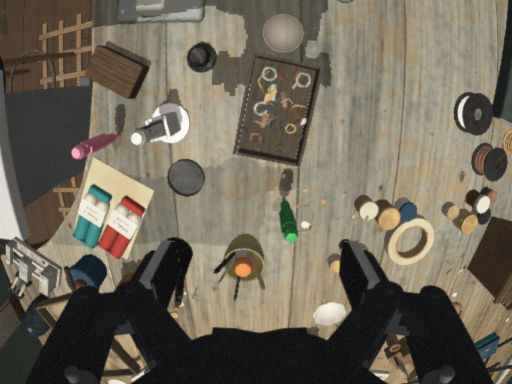

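```bash
cat > h.py <<'E'
import numpy as np, cv2
from scipy.spatial.transform import Rotation as R
from bench import arm
def ray(c,u,v,fish=False):
    x=(u-c["cx"])/c["fx"]; y=(v-c["cy"])/c["fy"]
    if fish:
        r=np.hypot(x,y); d=np.array([np.sin(r)*x/max(r,1e-9),np.sin(r)*y/max(r,1e-9),np.cos(r)])
    else:
        d=np.array([x,y,1.]);d/=np.linalg.norm(d)
    T=np.array(c["cam_to_world"]); return T[:3,3],T[:3,:3]@d
def onz(c,u,v,z,fish=False):
    o,d=ray(c,u,v,fish); return o+d*(z-o[2])/d[2]
def proj(c,P,fish=False):
    T=np.array(c["cam_to_world"]); p=(np.atleast_2d(P)-T[:3,3])@T[:3,:3]
    if fish:
        rho=np.hypot(p[:,0],p[:,1]); th=np.arctan2(rho,p[:,2]); k=th/np.maximum(rho,1e-9)
        return np.c_[c["cx"]+c["fx"]*p[:,0]*k,c["cy"]+c["fy"]*p[:,1]*k]
    return np.c_[c["cx"]+c["fx"]*p[:,0]/p[:,2],c["cy"]+c["fy"]*p[:,1]/p[:,2]]
def tri(rs):
    A=np.zeros((3,3));b=np.zeros(3)
    for o,d in rs:
        M=np.eye(3)-np.outer(d,d);A+=M;b+=M@o
    X=np.linalg.solve(A,b); return X,[np.linalg.norm((np.eye(3)-np.outer(d,d))@(X-o)) for o,d in rs]
def crop(img,x0,y0,x1,y1,s,name):
    cv2.imwrite("pics/"+name,cv2.resize(img[y0:y1,x0:x1],None,fx=s,fy=s,interpolation=cv2.INTER_CUBIC))
E
python3 - <<'E'
import cv2
from h import crop
crop(cv2.imread("pics/scene0.png"),180,140,310,310,4.5 and 3.5,"s0c.png")
crop(cv2.imread("pics/side0.png"),200,165,350,255,5,"d0c.png")
crop(cv2.imread("pics/wrist0.png"),70,0,230,170,3.5,"w0c.png")
E
```

```text
(no output)
```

View pics/s0c.png

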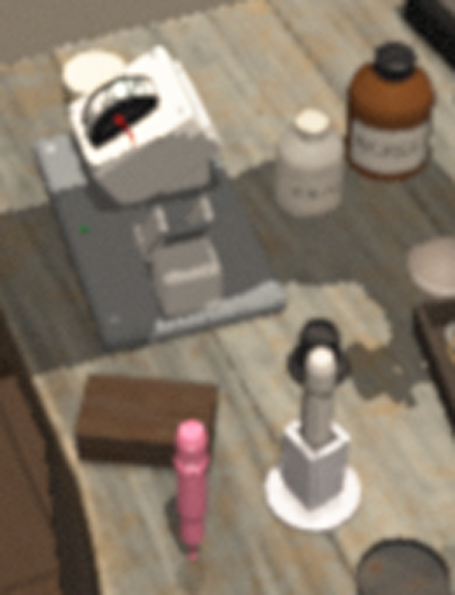

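View pics/d0c.png

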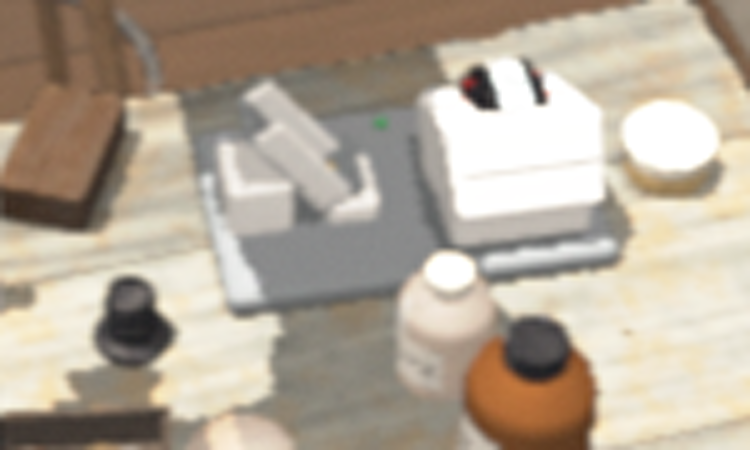

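View pics/w0c.png

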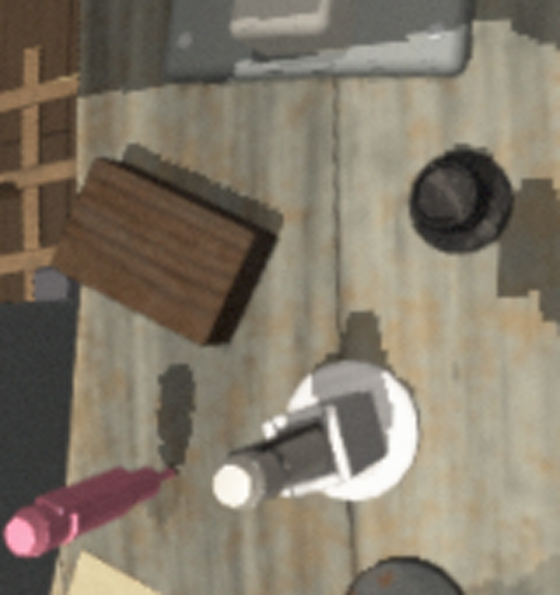

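Run:
```python
from h import *
S=arm.capture("scene");D=arm.capture("side");W=arm.capture("wrist")
import pickle; pickle.dump((S,D,W),open("c0.pkl","wb"))
s=lambda u,v:(180+u/3.5,140+v/3.5); d=lambda u,v:(200+u/5,165+v/5); w=lambda u,v:(70+u/3.5,v/3.5)
def m(z,su=None,du=None,wu=None):
    o=[]
    if su:o.append(("S",onz(S,*s(*su),z).round(4)))
    if du:o.append(("D",onz(D,*d(*du),z).round(4)))
    if wu:o.append(("W",onz(W,*w(*wu),z,True).round(4)))
    print(o)
print("tail",tri([ray(S,*s(320,355)),ray(W,*w(233,487),True)]))
print("foot centre"); m(0.003,(313,490),None,(352,430))
print("dock corners z14: fr-left(-x,+y), -x-y, +x-y, +x+y")
m(.014,(40,143)); m(.014,(103,345),(190,190)); m(.014,(285,292),(235,305),(468,72)); m(.014,None,(622,250))
print("pink top",tri([ray(S,*s(190,432)),ray(W,*w(28,535),True)])); m(0,(193,555),None,(172,472))
print("loupe");m(.0,(318,365),(135,345),(460,215))
print("box");m(.026,(147,410),(75,130),(165,245))
print("wheel mark"); print(tri([ray(S,*s(122,122)),ray(D,*d(505,80))]))
```

```text
tail (array([0.4861369 , 0.04005648, 0.11450175]), [np.float64(0.0007448568377141649), np.float64(0.0007448568377140691)])
foot centre
[('S', array([0.486 , 0.0389, 0.003 ])), ('W', array([0.4874, 0.0401, 0.003 ]))]
dock corners z14: fr-left(-x,+y), -x-y, +x-y, +x+y
[('S', array([0.4378, 0.3571, 0.014 ]))]
[('S', array([0.414 , 0.1744, 0.014 ])), ('D', array([0.4557, 0.1708, 0.014 ]))]
[('S', array([0.5302, 0.1703, 0.014 ])), ('D', array([0.5337, 0.1723, 0.014 ])), ('W', array([0.5349, 0.1665, 0.014 ]))]
[('D', array([0.5494, 0.3584, 0.014 ]))]
pink top (array([0.40968713, 0.0275048 , 0.10532702]), [np.float64(0.0009572620251160788), np.float64(0.0009572620251160157)])
[('S', array([0.4098, 0.0283, 0.    ])), ('W', array([0.41  , 0.0271, 0.    ]))]
loupe
[('S', array([ 0.529 ,  0.1208, -0.    ])), ('D', array([0.5331, 0.1242, 0.    ])), ('W', array([0.5294, 0.1167, 0.    ]))]
box
[('S', array([0.4165, 0.1098, 0.026 ])), ('D', array([0.4119, 0.1239, 0.026 ])), ('W', array([0.4263, 0.1133, 0.026 ]))]
wheel mark
(array([0.47717294, 0.31667255, 0.06064211]), [np.float64(0.00838167293463957), np.float64(0.008381672934639707)])
```

Request:
{"name": "play_rows", "arguments": {"targets": [[[-25,-25,-15,0,-1],[-50,-50,-30,0,-1],[-75,-75,-45,0,-1],[-100,-100,-60,0,-1],[-100,-100,-60,0,-1],[-100,-100,-60,0,-1]]]}}

```text
time: 0.9
tcp_pos: [0.5001, 0.1005, 0.2919]
orientation: [3.142, 0.002, 0.003]
force: [-0.1, 0.2, -0.6]
width: 0.0854
```

Run:
```python
from h import *
import pickle
W=arm.capture("wrist");S=arm.capture("scene");D=arm.capture("side")
pickle.dump((S,D,W),open("c1.pkl","wb")); o=arm.observe();print(o["tcp_pos"],o["orientation"],o["time"])
cv2.imwrite("pics/w1.png",W["img"])
crop(W["img"],150,60,400,310,2.4,"w1a.png");
```

```text
[0.50028271 0.09941977 0.2906369 ] [ 3.14120107e+00 -1.32546412e-03 -1.18416758e-03] 1.05
```

View pics/w1.png

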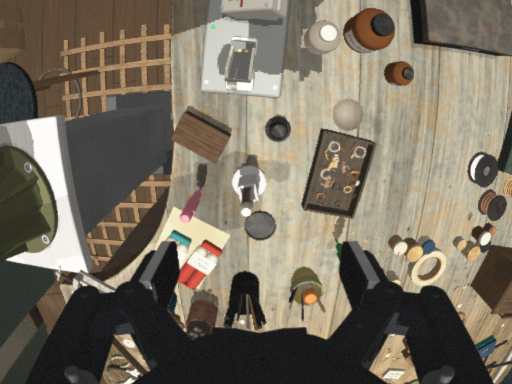

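Run:
```python
from h import *
W=cv2.imread("pics/w1.png")
crop(W,215,140,285,230,6.5,"w1s.png")
crop(W,190,0,300,105,6,"w1d.png")
```

```text
(no output)
```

View pics/w1s.png

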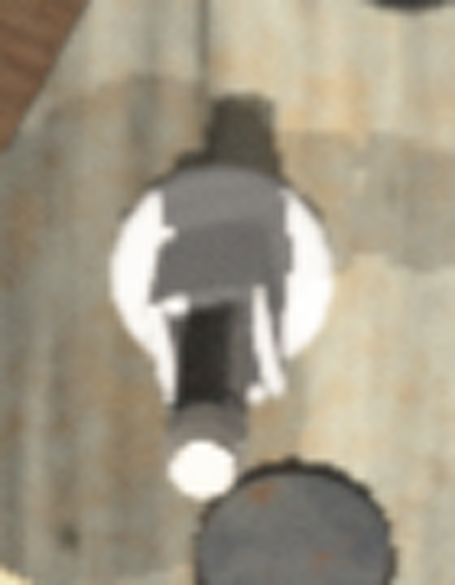

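Request:
{"name": "play_rows", "arguments": {"targets": [[[-7,-30,0,0,-1],[-15,-60,0,0,-1],[-15,-90,0,0,-1],[-15,-120,0,0,-1],[-15,-120,0,0,-1],[-15,-120,0,0,-1]]]}}

```text
time: 1.65
tcp_pos: [0.4852, 0.2196, 0.2903]
orientation: [3.14, 0.0, -0.002]
force: [-0.1, 0.0, -0.3]
width: 0.0857
```

Run:
```python
from h import *
import pickle
W=arm.capture("wrist")
pickle.dump(W,open("c2.pkl","wb")); o=arm.observe();print(o["tcp_pos"],o["orientation"],o["time"])
cv2.imwrite("pics/w2.png",W["img"])
crop(W["img"],180,60,330,210,4,"w2a.png");
```

```text
[0.48519515 0.21910935 0.29053292] [ 3.14049999e+00 -1.22068670e-03 -1.87288673e-03] 1.7
```

View pics/w2a.png

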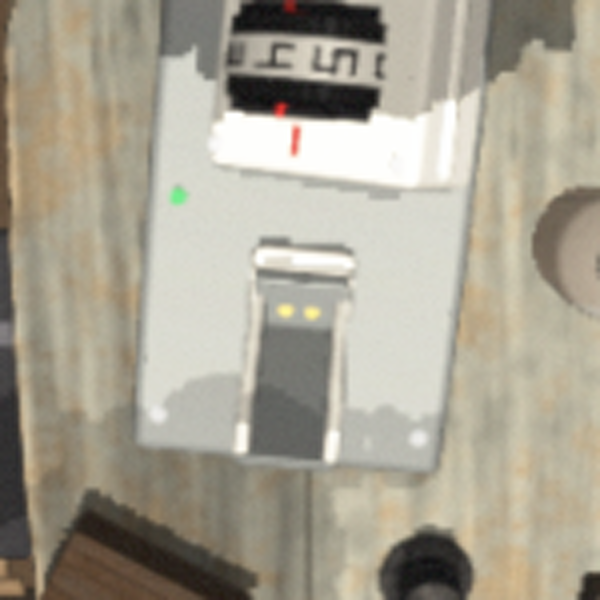

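Run:
```python
from h import *
import pickle
W=pickle.load(open("c2.pkl","rb"));S0,D0,W0=pickle.load(open("c0.pkl","rb"))
f=lambda u,v:(180+u/4,60+v/4)
P={k:onz(W,*f(*k),.014,True) for k in [(137,430),(150,200),(160,60),(443,440),(462,260),(480,120),(150,447),(425,468),(300,459)]}
for k,v in P.items(): print(k,v.round(4))
from scipy.optimize import least_squares
Q=[(P[(137,430)],0,-.058),(P[(150,200)],0,-.058),(P[(160,60)],0,-.058),(P[(443,440)],0,.058),(P[(462,260)],0,.058),(P[(480,120)],0,.058),(P[(150,447)],1,-.095),(P[(425,468)],1,-.095),(P[(300,459)],1,-.095)]
def res(p):
    c,s=np.cos(p[2]),np.sin(p[2]);Ri=np.array([[c,s],[-s,c]])
    return [(Ri@(q[:2]-p[:2]))[a]-v for q,a,v in Q]
r=least_squares(res,[.485,.265,-.1]);print(r.x,np.degrees(r.x[2]),(r.fun*1000).round(1))
np.save("dock.npy",r.x)
x,y,t=r.x
def dk(p):
    c,s=np.cos(t),np.sin(t);p=np.atleast_2d(p)/1000
    return np.c_[x+c*p[:,0]-s*p[:,1],y+s*p[:,0]+c*p[:,1],p[:,2]]
img=W["img"].copy()
pts={"seat":(0,-34,31),"ctop":(0,-97,121),"mark":(-15,50,49+26),"c1":(-58,-95,14),"c2":(58,-95,14),"c3":(58,95,14),"c4":(-58,95,14),"axletop":(0,50,79),"trough end":(0,-34-33.3,31+47.5)}
for I,c,n,fi in[(W,W,"W",True),(S0,S0,"S",False),(D0,D0,"D",False)]:
    im=cv2.resize(c["img"],None,fx=4,fy=4,interpolation=cv2.INTER_CUBIC)
    pp=[]
    for k,v in pts.items():
        p=proj(c,dk(v),fi)[0]; pp.append(p); cv2.circle(im,tuple(int(a) for a in (p+.5)*4),4,(0,0,255) if k!="seat" else (255,0,0),-1)
    pp=np.array(pp)*4; lo=np.maximum(pp.min(0)-60,0).astype(int);hi=(pp.max(0)+60).astype(int)
    o=im[lo[1]:hi[1],lo[0]:hi[0]]; k=min(1,590/max(o.shape));o=cv2.resize(o,None,fx=k,fy=k); cv2.imwrite(f"pics/fit{n}.png",o)
for k,v in pts.items():print(k,dk(v)[0].round(4))
```

```text
(137, 430) [0.4201 0.1857 0.014 ]
(150, 200) [0.4276 0.27   0.014 ]
(160, 60) [0.432  0.3195 0.014 ]
(443, 440) [0.5327 0.1819 0.014 ]
(462, 260) [0.5377 0.2485 0.014 ]
(480, 120) [0.543  0.2984 0.014 ]
(150, 447) [0.4247 0.1791 0.014 ]
(425, 468) [0.5264 0.171  0.014 ]
(300, 459) [0.4802 0.1744 0.014 ]
[ 0.48385319  0.2696322  -0.08729771] -5.001790315782191 [ 1.9  2.   2.  -1.7 -2.5 -1.6 -0.3  0.5 -0.2]
seat [0.4809 0.2358 0.031 ]
ctop [0.4754 0.173  0.121 ]
mark [0.4733 0.3207 0.075 ]
c1 [0.4178 0.1801 0.014 ]
c2 [0.5333 0.1699 0.014 ]
c3 [0.5499 0.3592 0.014 ]
c4 [0.4344 0.3693 0.014 ]
axletop [0.4882 0.3194 0.079 ]
trough end [0.478  0.2026 0.0785]
```

View pics/fitW.png

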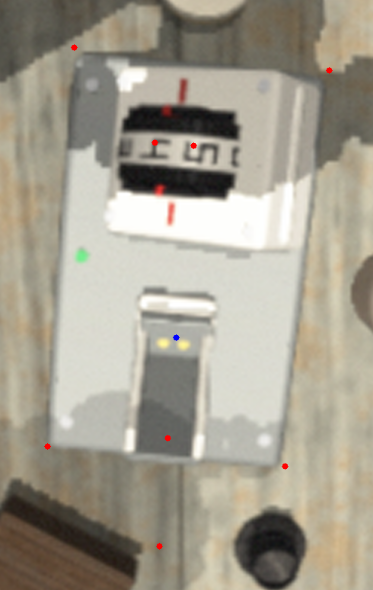

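View pics/fitS.png

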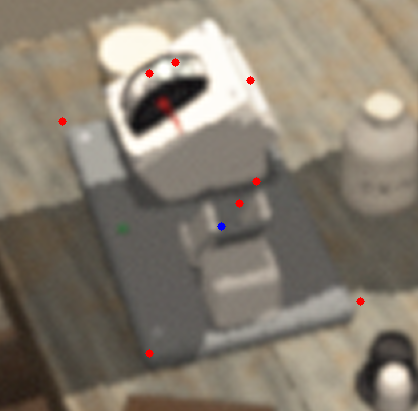

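View pics/fitD.png

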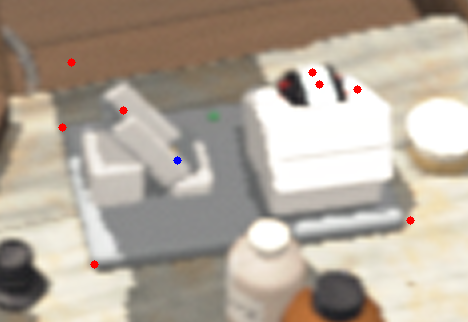

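```bash
cat >> h.py <<'E'
def dk(p,f="dock.npy"):
    x,y,t=np.load(""+f); c,s=np.cos(t),np.sin(t);p=np.atleast_2d(p)/1000.
    return np.c_[x+c*p[:,0]-s*p[:,1],y+s*p[:,0]+c*p[:,1],p[:,2]]
E
python3 - <<'E'
from h import *
import pickle
W=pickle.load(open("c2.pkl","rb"))
S1,D1,W1=pickle.load(open("c1.pkl","rb"))
import numpy as np
a=np.radians(35)
def cr(x,s,n): # along axis s, n up-left normal from centreline
    return (x,-34-s*np.sin(a)+n*np.cos(a),31+s*np.cos(a)+n*np.sin(a))
def box(im,c,P,fi,col,k,off):
    p=proj(c,dk(P),fi); q=((p+.5-off)*k).astype(int); cv2.polylines(im,[q],False,col,1,cv2.LINE_AA)
for n,c,fi,off,sz,k in [("W",W,True,(195,60),(125,135),4.4),("D",D1,False,(230,165),(110,70),7)]:
    o=np.array(off); im=c["img"][off[1]:off[1]+sz[1],off[0]:off[0]+sz[0]]; im=cv2.resize(im,None,fx=k,fy=k,interpolation=cv2.INTER_CUBIC)
    for sx in(-12,12):
        box(im,c,[cr(sx,0,-8),cr(sx,58,-8),cr(sx,58,10),cr(sx,0,10),cr(sx,0,-8)],fi,(0,0,255),k,o)
    box(im,c,[cr(-12,0,-8),cr(12,0,-8)],fi,(0,255,0),k,o);box(im,c,[cr(-12,58,-8),cr(12,58,-8)],fi,(0,255,0),k,o)
    for y in(37,63):
        t=np.radians(np.arange(-30,91,5)); box(im,c,np.c_[-30*np.sin(t),0*t+y,49+30*np.cos(t)],fi,(255,0,255),k,o)
    box(im,c,[(-58,-95,14),(58,-95,14),(58,95,14),(-58,95,14),(-58,-95,14)],fi,(255,255,0),k,o)
    cv2.imwrite(f"pics/ov{n}.png",im)
E
```

```text
(no output)
```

View pics/ovW.png

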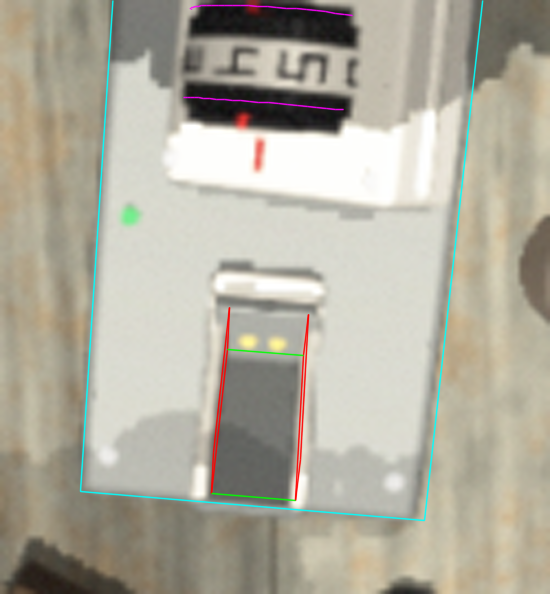

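View pics/ovD.png

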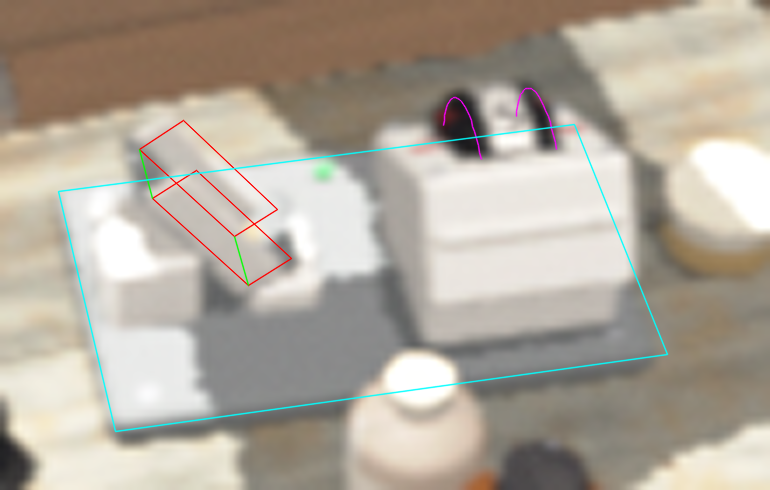

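Run:
```python
from h import *
d=np.load("dock.npy"); t=d[2]; d[:2]+=-.0017*np.array([-np.sin(t),np.cos(t)]); np.save("dock.npy",d); print(d)
for k,v in {"seat":(0,-34,31),"ctop":(0,-97,121),"mark":(-15,50,75),"axle":(0,50,49)}.items(): print(k,dk(v)[0].round(4))
import pickle
W=pickle.load(open("c2.pkl","rb"))
crop(W["img"],210,55,300,110,8,"w2n.png")
# stand yaw: top of tube corners etc from w1
W1=pickle.load(open("c1.pkl","rb"))[2]
f=lambda u,v:(215+u/6.5,140+v/6.5)
for z,k in [(.054,(172,303)),(.054,(262,290)),(.054,(168,395)),(.054,(275,390)),(.054,(158,233)),(.054,(287,237)),(.003,(222,272)),(.116,(203,470))]:
    print(z,k,onz(W1,*f(*k),z,True).round(4))
```

```text
[ 0.48370497  0.26793868 -0.08729771]
seat [0.4807 0.2341 0.031 ]
ctop [0.4752 0.1713 0.121 ]
mark [0.4731 0.3191 0.075 ]
axle [0.4881 0.3177 0.049 ]
0.054 (172, 303) [0.4779 0.0506 0.054 ]
0.054 (262, 290) [0.4967 0.0535 0.054 ]
0.054 (168, 395) [0.4767 0.0299 0.054 ]
0.054 (275, 390) [0.4994 0.0311 0.054 ]
0.054 (158, 233) [0.4753 0.0659 0.054 ]
0.054 (287, 237) [0.5019 0.0651 0.054 ]
0.003 (222, 272) [0.4868 0.0404 0.003 ]
0.116 (203, 470) [0.4866 0.0405 0.116 ]
```

View pics/w2n.png

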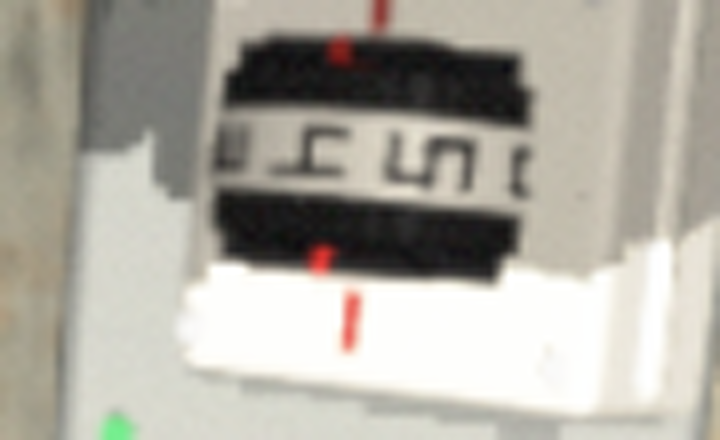

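Run:
```python
from h import *
import pickle
S,D,W=pickle.load(open("c1.pkl","rb"))
for z in (0,.05,.1,.15): print(z,onz(W,245,275,z,True).round(3),onz(W,245,300,z,True).round(3),onz(S,307,322,z).round(3),onz(S,333,322,z).round(3),onz(S,318,335,z).round(3))
crop(S["img"],220,230,420,384,4,"s1c.png")
```

```text
0 [ 0.477 -0.136  0.   ] [ 0.476 -0.196  0.   ] [ 0.509 -0.069  0.   ] [ 0.552 -0.088  0.   ] [ 0.514 -0.099  0.   ]
0.05 [ 0.48  -0.099  0.05 ] [ 0.479 -0.152  0.05 ] [ 0.49  -0.094  0.05 ] [ 0.53  -0.111  0.05 ] [ 0.494 -0.122  0.05 ]
0.1 [ 0.483 -0.062  0.1  ] [ 0.482 -0.109  0.1  ] [ 0.47  -0.119  0.1  ] [ 0.508 -0.135  0.1  ] [ 0.475 -0.145  0.1  ]
0.15 [ 0.485 -0.025  0.15 ] [ 0.484 -0.065  0.15 ] [ 0.451 -0.143  0.15 ] [ 0.486 -0.158  0.15 ] [ 0.455 -0.168  0.15 ]
```

View pics/s1c.png

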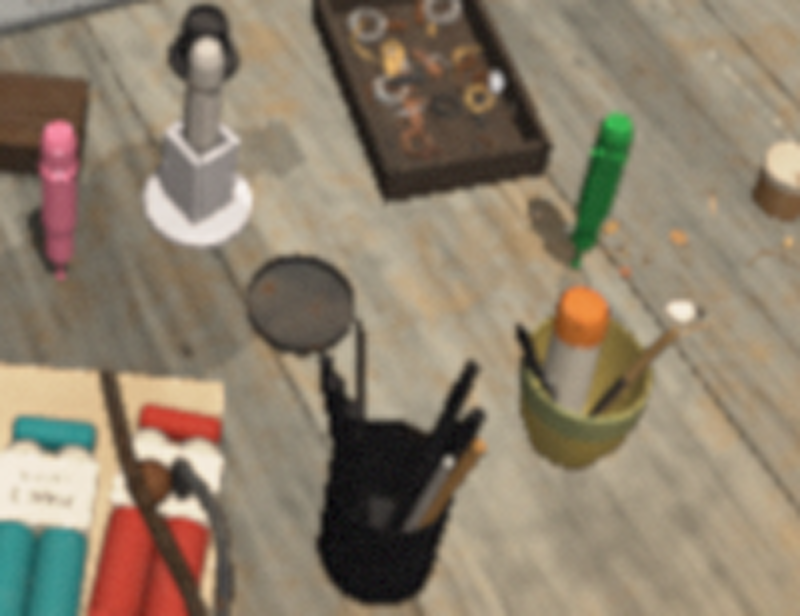

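Run:
```python
from h import *
import pickle
S,D,W=pickle.load(open("c1.pkl","rb"));S0,D0,W0=pickle.load(open("c0.pkl","rb"))
print(tri([ray(S,295,306),ray(W,260,224.5,True),ray(W0,186,177.5,True)]))
X=tri([ray(S,295,306),ray(W,260,224.5,True),ray(W0,186,177.5,True)])[0]
print(proj(W,X,True),proj(W0,X,True),proj(S,X))
# radius: S half width 13px
print([ (onz(S,295+d,306,X[2])-X).round(4) for d in(-13.5,13.5)])
print("cup tool tips", tri([ray(S,303,320),ray(W,235,275,True)]))
# tall items in W1
crop(W["img"],180,190,340,330,5,"w1c.png")
```

```text
(array([ 0.5036188 , -0.03270468,  0.00341901]), [np.float64(0.00014031442022634065), np.float64(0.0005766354218276208), np.float64(0.0006702142028456288)])
[[260.0004719  224.85557817]] [[185.98383215 176.99643272]] [[295.03858735 306.06886522]]
[array([-0.0228,  0.0101, -0.    ]), array([ 0.0228, -0.0098, -0.    ])]
cup tool tips (array([ 0.47238954, -0.09269431,  0.06399649]), [np.float64(0.007775884287752287), np.float64(0.007775884287752284)])
```

View pics/w1c.png

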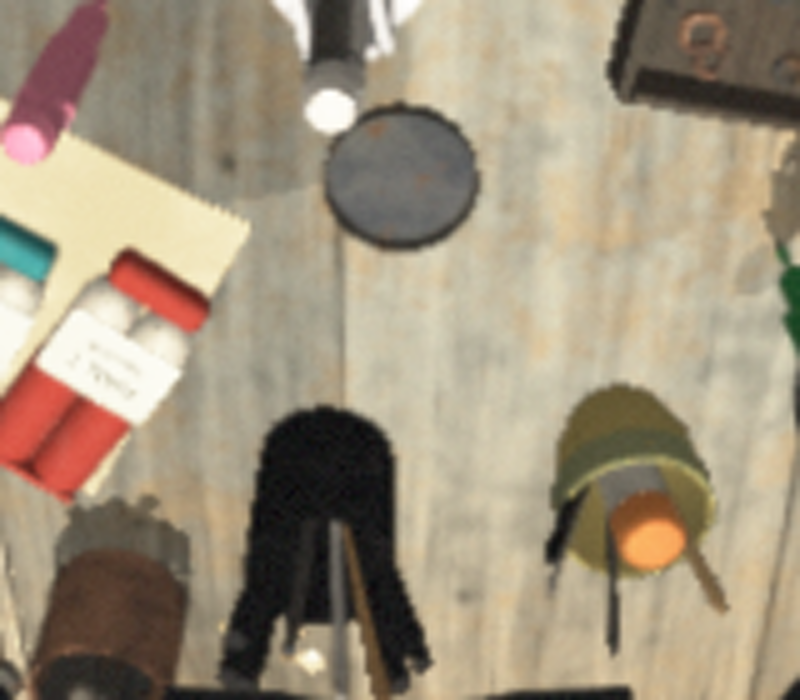

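Request:
{"name": "play_rows", "arguments": {"targets": [[[0,35,0,0,-1],[0,70,0,0,-1],[1,105,10,0,-0.2],[2,140,30,0,-0.2],[2,175,60,0,-0.2],[2,200,90,0,-0.2],[2,219,115,0,-0.2],[2,219,115,0,-0.2]]]}}

```text
time: 2.5
tcp_pos: [0.4839, -0.0023, 0.173]
orientation: [3.141, -0.008, -0.01]
force: [-0.4, 1.2, -0.0]
width: 0.0518
```

Run:
```python
from h import *
import pickle
W=arm.capture("wrist")
pickle.dump(W,open("c3.pkl","wb")); o=arm.observe();print(o["tcp_pos"],o["orientation"],o["time"],o["width"],o["force"])
cv2.imwrite("pics/w3.png",W["img"])
crop(W["img"],190,110,330,250,4.2,"w3a.png");
```

```text
[ 0.48519184 -0.00091141  0.17497173] [ 3.14157323 -0.00650651 -0.00580615] 2.55 0.05143301519708245 [-0.08080706  0.45404949 -0.21989817]
```

View pics/w3a.png

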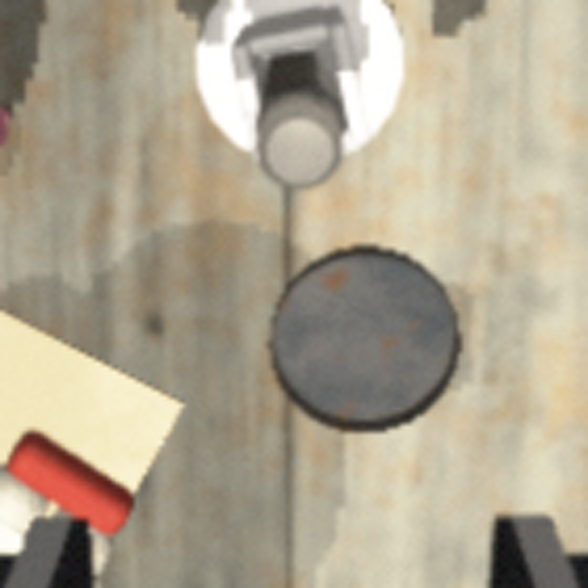

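Run:
```python
from h import *
import pickle
W=pickle.load(open("c3.pkl","rb")); W1=pickle.load(open("c1.pkl","rb"))[2]; W0=pickle.load(open("c0.pkl","rb"))[2];S0=pickle.load(open("c0.pkl","rb"))[0]
crop(W["img"],225,95,295,165,8.5,"w3s.png")
f=lambda u,v:(190+u/4.2,110+v/4.2)
for c,p in[(W,f(300,148)),(W1,(246.2,212.3)),(W0,(136.6,139.1))]: print(onz(c,*p,.116,True).round(4))
print(tri([ray(W,*f(300,148),True),ray(W1,246.2,212.3,True),ray(W0,136.6,139.1,True),ray(S0,271.4,241.4)]))
```

```text
[0.4865 0.0414 0.116 ]
[0.4866 0.0405 0.116 ]
[0.4874 0.0399 0.116 ]
(array([0.48635312, 0.04032785, 0.1144951 ]), [np.float64(0.0007477116387235525), np.float64(0.0005034980272940336), np.float64(0.0008148040510100058), np.float64(0.0008202026054976981)])
```

View pics/w3s.png

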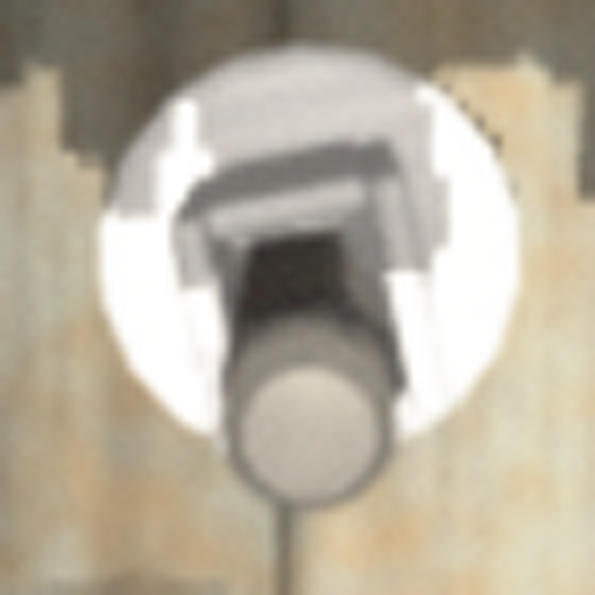

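Run:
```python
from h import *
import pickle
W=pickle.load(open("c3.pkl","rb"))
g=lambda u,v:(225+u/8.5,95+v/8.5)
def yaw(a,b,z):
    A=onz(W,*g(*a),z,True);B=onz(W,*g(*b),z,True);d=B-A
    print(a,b,z,A[:2].round(4),B[:2].round(4),np.linalg.norm(d).round(4),np.degrees(np.arctan2(d[1],d[0])).round(1))
yaw((200,185),(390,140),.054);yaw((185,215),(395,170),.054);yaw((215,235),(365,205),.054)
yaw((200,185),(390,140),.006)
# overlay models for yaw candidates
for th in (10,13,16):
    im=cv2.resize(W["img"][95:165,225:295],None,fx=8.5,fy=8.5,interpolation=cv2.INTER_CUBIC)
    t=np.radians(th);Rm=np.array([[np.cos(t),-np.sin(t)],[np.sin(t),np.cos(t)]])
    for (hx,hy,z,col) in[(13,13.5,54,(0,0,255)),(8.75,9.5,54,(0,255,0)),(13,13.5,6,(255,0,0))]:
        P=np.array([[hx,hy],[-hx,hy],[-hx,-hy],[hx,-hy],[hx,hy]])/1000@Rm.T+np.array([.4868,.0402]);P=np.c_[P,np.full(5,z/1000)]
        q=((proj(W,P,True)+.5-[225,95])*8.5).astype(int);cv2.polylines(im,[q],False,col,1,cv2.LINE_AA)
    cv2.imwrite(f"pics/st{th}.png",im)
a=np.hstack([cv2.resize(cv2.imread(f"pics/st{t}.png"),(390,390)) for t in(10,16)]);cv2.imwrite("pics/stc.png",a)
```

```text
(200, 185) (390, 140) 0.054 [0.4753 0.0545] [0.4949 0.0591] 0.0201 13.3
(185, 215) (395, 170) 0.054 [0.4738 0.0514] [0.4954 0.056 ] 0.0222 12.0
(215, 235) (365, 205) 0.054 [0.4768 0.0492] [0.4923 0.0523] 0.0158 11.2
(200, 185) (390, 140) 0.006 [0.4734 0.0495] [0.4965 0.055 ] 0.0238 13.3
```

View pics/stc.png

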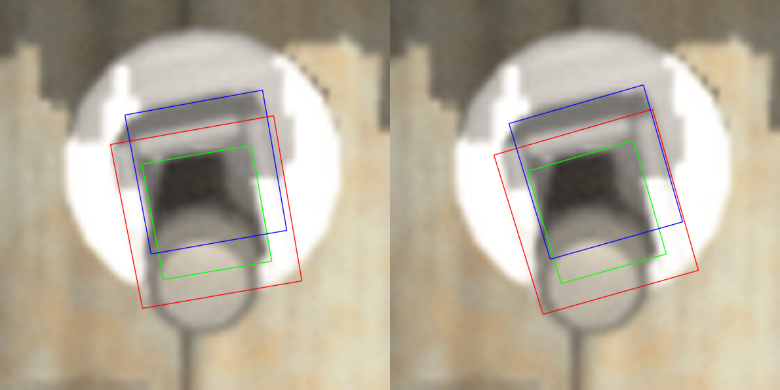

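Request:
{"name": "play_rows", "arguments": {"targets": [[[0,-20,0,-5,-0.2],[0,-39,0,-11,-0.2],[0,-39,0,-11,-0.2],[0,-39,0,-11,-0.2],[0,-39,0,-11,-0.2]]]}}

```text
time: 3.05
tcp_pos: [0.4874, 0.0398, 0.177]
orientation: [3.127, 0.299, 0.002]
force: [-0.2, -0.0, 0.0]
width: 0.0512
```

Run:
```python
from h import *
o=arm.observe();print(o["tcp_pos"],R.from_rotvec(o["orientation"]).as_matrix().round(3),o["time"],o["width"],o["force"])
```

```text
[0.48738416 0.03979584 0.17703467] [[ 0.982  0.19   0.001]
 [ 0.19  -0.982 -0.   ]
 [ 0.001  0.    -1.   ]] 3.05 0.05119445122370214 [-0.18985142 -0.02205524  0.01697598]
```

Request:
{"name": "play_rows", "arguments": {"targets": [[[-0.5,-0.5,25,0,-0.2],[-0.5,-0.5,50,0,-0.2],[-0.5,-0.5,75,0,-0.2],[-0.5,-0.5,100,0,-0.2],[-0.5,-0.5,100,0,-0.2],[-0.5,-0.5,100,0,-0.2]]]}}

```text
time: 3.65
tcp_pos: [0.4862, 0.04, 0.0766]
orientation: [3.127, 0.299, -0.001]
force: [0.2, -0.2, 0.8]
width: 0.0512
```

Run:
```python
from h import *
W=arm.capture("wrist");S=arm.capture("scene")
a=cv2.resize(W["img"][130:300,180:350],(390,390),interpolation=cv2.INTER_CUBIC);b=cv2.resize(S["img"][190:320,200:330],(390,390),interpolation=cv2.INTER_CUBIC)
cv2.imwrite("pics/g4.png",np.hstack([a,b]))
```

```text
(no output)
```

View pics/g4.png

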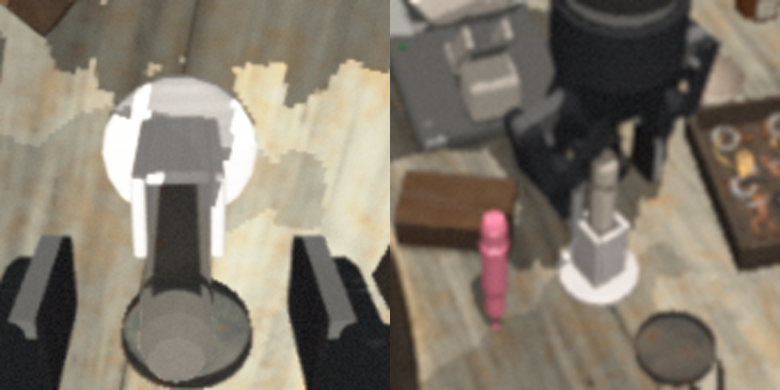

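Request:
{"name": "play_rows", "arguments": {"targets": [[[0,0,0,0,0.3],[0,0,0,0,0.5],[0,0,0,0,1],[0,0,0,0,1],[0,0,0,0,1],[0,0,0,0,1]]], "squeeze": 20}}

```text
time: 4.35
tcp_pos: [0.487, 0.0404, 0.077]
orientation: [3.127, 0.301, 0.002]
force: [-0.7, -0.2, 6.9]
width: 0.0136
```

Run:
```python
from h import *
W=arm.capture("wrist");S=arm.capture("scene");o=arm.observe();print(o["width"],o["tcp_pos"],o["force"],o["ft_torque"])
a=cv2.resize(W["img"][130:300,180:350],(390,390),interpolation=cv2.INTER_CUBIC);b=cv2.resize(S["img"][190:320,200:330],(390,390),interpolation=cv2.INTER_CUBIC)
cv2.imwrite("pics/g5.png",np.hstack([a,b]))
```

```text
0.014036889114921791 [0.48701724 0.04046529 0.07702669] [-1.69111821  0.6742563   6.04320019] [-3.19148849e-02  2.05072548e-01  5.79168859e-05]
```

View pics/g5.png

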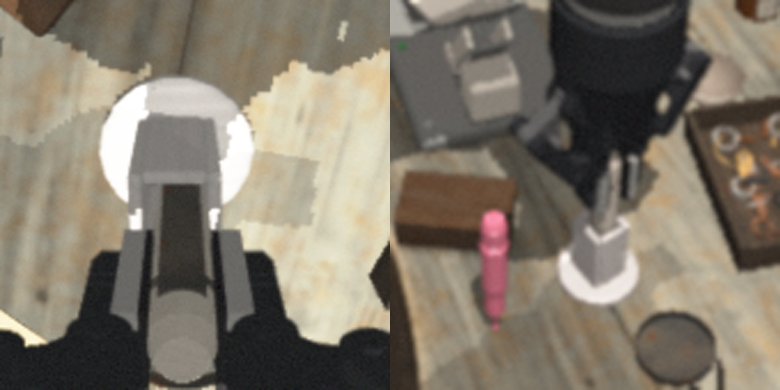

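Request:
{"name": "play_rows", "arguments": {"targets": [[[0,0,-1,0,1],[0,0,-3,0,1],[0,0,-7,0,1],[0,0,-12,0,1],[0,0,-18,0,1],[0,0,-18,0,1]]], "squeeze": 30}}

```text
time: 5.05
tcp_pos: [0.4872, 0.0405, 0.0953]
orientation: [3.127, 0.301, 0.002]
force: [1.1, -0.3, -1.1]
width: 0.0135
```

Run:
```python
from h import *
W=arm.capture("wrist");S=arm.capture("scene");o=arm.observe();print(o["width"],o["tcp_pos"],o["force"],o["ft_torque"])
a=cv2.resize(W["img"][130:300,180:350],(390,390),interpolation=cv2.INTER_CUBIC);b=cv2.resize(S["img"][190:320,200:330],(390,390),interpolation=cv2.INTER_CUBIC)
cv2.imwrite("pics/g6.png",np.hstack([a,b]))
```

```text
0.013620942380598883 [0.48671095 0.04039763 0.09464195] [ 0.20999151  1.39510017 -0.753914  ] [0.02202999 0.00318707 0.02039031]
```

View pics/g6.png

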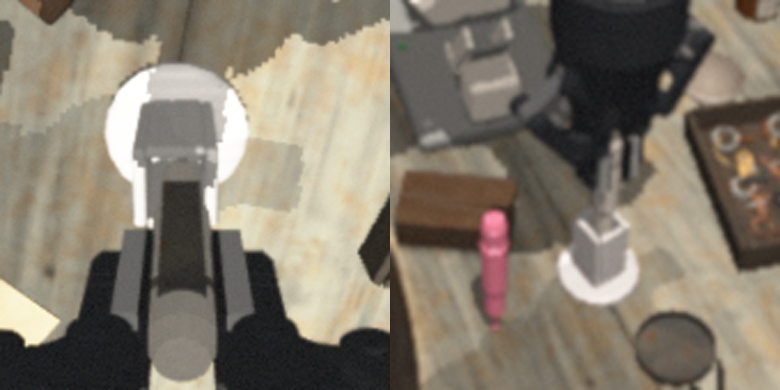

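Request:
{"name": "play_rows", "arguments": {"targets": [[[0,0,-6,0,1],[0,0,-12,0,1],[0,0,-18,0,1],[0,0,-24,0,1],[0,0,-32,0,1],[0,0,-42,0,1],[0,0,-60,0,1],[0,0,-85,0,1]]]}}

```text
time: 5.95
tcp_pos: [0.4855, 0.0403, 0.1797]
orientation: [-3.127, -0.301, 0.003]
force: [-0.0, -0.3, 0.0]
width: 0.0136
```

Run:
```python
from h import *
W=arm.capture("wrist");S=arm.capture("scene");D=arm.capture("side");o=arm.observe();print(o["width"],o["tcp_pos"],o["force"],o["ft_torque"])
import pickle; pickle.dump((S,D,W),open("c7.pkl","wb"))
a=cv2.resize(W["img"][130:300,180:350],(390,390),interpolation=cv2.INTER_CUBIC);b=cv2.resize(S["img"][170:300,200:330],(390,390),interpolation=cv2.INTER_CUBIC)
cv2.imwrite("pics/g7.png",np.hstack([a,b])); cv2.imwrite("pics/d7.png",D["img"])
```

```text
0.013649189201760496 [0.48795832 0.04051345 0.18134918] [ 0.30457323 -0.59850445 -0.70813344] [-0.03521701  0.04775132 -0.02812075]
```

View pics/g7.png

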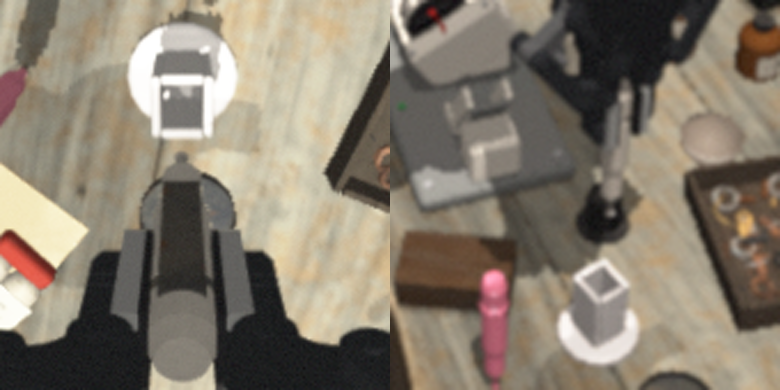

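View pics/d7.png

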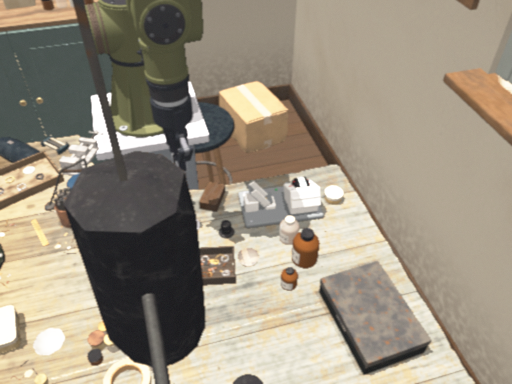

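Request:
{"name": "play_rows", "arguments": {"targets": [[[2,-15,-14,3,1],[8,-50,-14,6,1],[14,-90,-14,9,1],[20,-130,-14,12,1],[26,-165,-14,16,1],[29,-183,-14,16,1],[29,-187.8,-14,16,1],[29,-187.8,-14,16,1]]]}}

```text
time: 6.9
tcp_pos: [0.4784, 0.2303, 0.1925]
orientation: [3.138, -0.135, -0.002]
force: [0.6, 0.5, -1.1]
width: 0.0131
```

Run:
```python
from h import *
W=arm.capture("wrist");S=arm.capture("scene");D=arm.capture("side");o=arm.observe();print(o["width"],o["tcp_pos"],o["force"],o["ft_torque"],R.from_rotvec(o["orientation"]).as_matrix().round(3).tolist())
d=np.load("dock.npy");t=d[2];c,s=np.cos(t),np.sin(t);print("dock xy",np.array([[c,s],[-s,c]])@(o["tcp_pos"][:2]-d[:2])*1000)
import pickle; pickle.dump((S,D,W),open("c8.pkl","wb"))
a=cv2.resize(W["img"][100:300,160:360],(390,390),interpolation=cv2.INTER_CUBIC);b=cv2.resize(S["img"][130:260,170:300],(390,390),interpolation=cv2.INTER_CUBIC)
cv2.imwrite("pics/g8.png",np.hstack([a,b])); crop(D["img"],190,100,340,240,4,"d8.png")
```

```text
0.013187238876693482 [0.47888479 0.22911659 0.1930479 ] [ 0.75108882 -0.71744906 -1.21618063] [ 0.02273403  0.01353306 -0.00454711] [[0.996, -0.088, -0.001], [-0.088, -0.996, -0.001], [-0.0, 0.001, -1.0]]
dock xy [ -1.41704566 -39.09450707]
```

View pics/g8.png

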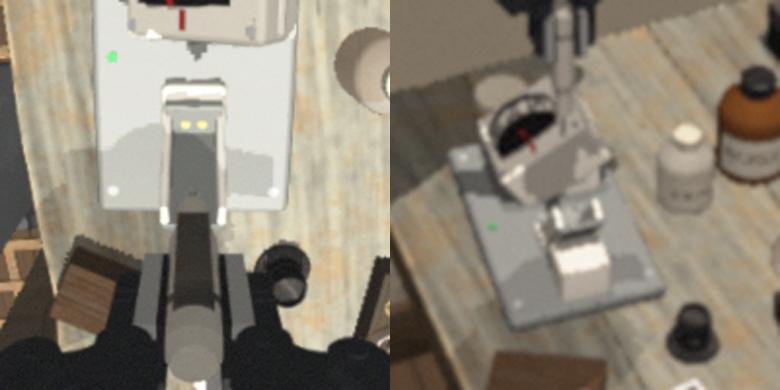

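View pics/d8.png

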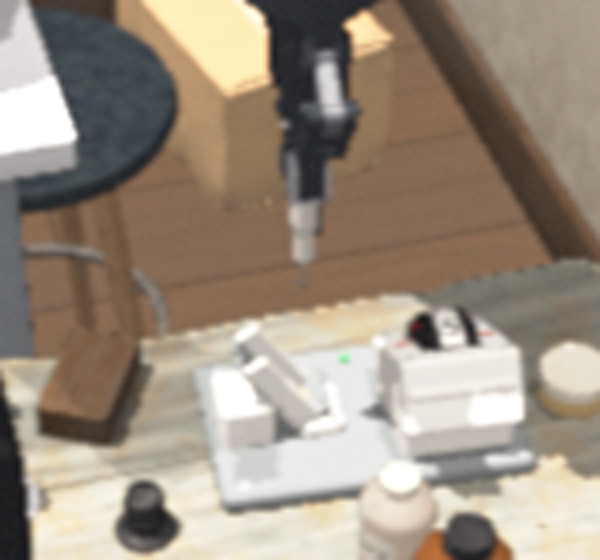

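Run:
```python
from h import *
import pickle
S,D,W=pickle.load(open("c8.pkl","rb"))
s=lambda u,v:(170+(u-390)/3,130+v/3)
X,e=tri([ray(W,160+195/1.95,100+190/1.95,True),ray(D,265.8,170.75)]);print(X,e)
d=np.load("dock.npy");t=d[2];c,q=np.cos(t),np.sin(t);print("dock xy",np.array([[c,q],[-q,c]])@(X[:2]-d[:2])*1000)
print("expect nose in S",proj(S,X),"->crop",(proj(S,X)-[170,130])*3+[390,0])
T=arm.observe()["tcp_pos"]; print(proj(D,T-[0,0,.071]),proj(W,T-[0,0,.071],True))
crop(S["img"],210,120,260,200,7,"s8n.png")
# body shoulders
crop(D["img"],250,130,285,180,12,"d8n.png")
```

```text
[0.48022816 0.23168034 0.1254117 ] [np.float64(0.00011536770164940287), np.float64(0.00011536770164935289)]
dock xy [ -0.30231741 -36.4233907 ]
expect nose in S [[227.78462642 172.50098801]] ->crop [[563.35387926 127.50296402]]
[[264.55900536 171.70478932]] [[258.45795486 199.1887928 ]]
```

View pics/d8n.png

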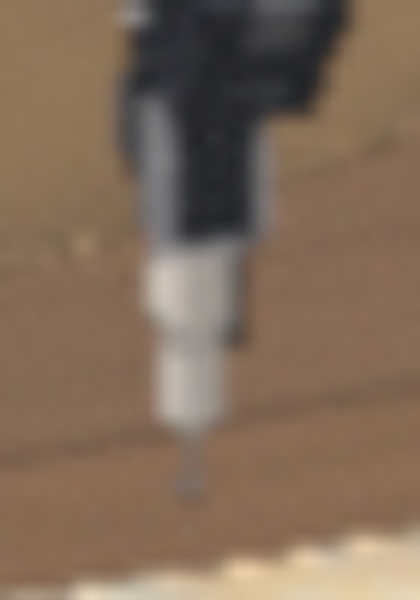

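Request:
{"name": "play_rows", "arguments": {"targets": [[[0.5,0,20,0,1],[0.5,0,40,0,1],[0.5,0,60,0,1],[0.5,0,72,0,1],[0.5,0,78,0,1],[0.5,0,80,0,1],[0.5,0,80,0,1]]], "squeeze": 20}}

```text
time: 7.75
tcp_pos: [0.4799, 0.2302, 0.1137]
orientation: [-3.138, 0.138, -0.001]
force: [0.4, -1.2, -1.1]
width: 0.0133
```

```bash
cat > look.py <<'E'
from h import *
import sys,pickle
n=sys.argv[1]
W=arm.capture("wrist");S=arm.capture("scene");D=arm.capture("side");o=arm.observe();print(o["time"],o["width"],o["tcp_pos"].round(4),o["force"].round(2),o["ft_torque"].round(3))
d=np.load("dock.npy");t=d[2];c,s=np.cos(t),np.sin(t);print("dock xy",(np.array([[c,s],[-s,c]])@(o["tcp_pos"][:2]-d[:2])*1000).round(1))
pickle.dump((S,D,W),open(f"c{n}.pkl","wb"))
a=cv2.resize(W["img"][80:280,160:360],(390,390),interpolation=cv2.INTER_CUBIC);b=cv2.resize(D["img"][130:220,225:315],(390,390),interpolation=cv2.INTER_CUBIC)
cv2.imwrite(f"pics/l{n}.png",np.hstack([a,b]))
E
python3 look.py 9
```

```text
7.9 0.013739209817990546 [0.4802 0.2305 0.1141] [ 0.08  0.48 -0.56] [ 0.053  0.003 -0.04 ]
dock xy [ -0.3 -37.6]
```

View pics/l9.png

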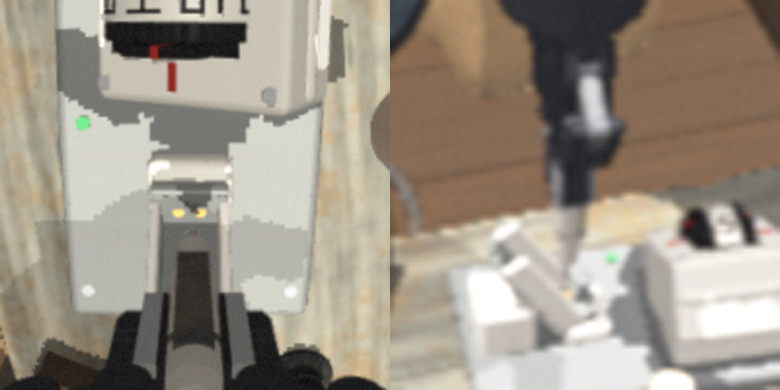

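Request:
{"name": "play_rows", "arguments": {"targets": [[[0,0,2,0,1],[0,0,4,0,1],[0,0,6,0,1],[0,0,6,0,1]]]}}

```text
time: 8.3
tcp_pos: [0.4793, 0.2301, 0.1069]
orientation: [3.138, -0.137, -0.001]
force: [0.2, 0.2, -0.8]
width: 0.0134
```

Request:
{"name": "play_rows", "arguments": {"targets": [[[0,0,1,0,1],[0,0,2,0,1],[0,0,3,0,1],[0,0,3,0,1]]]}}

```text
time: 8.7
tcp_pos: [0.4798, 0.2304, 0.1051]
orientation: [-3.138, 0.137, -0.001]
force: [-1.6, -1.4, 6.1]
width: 0.0137
```

Request:
{"name": "play_rows", "arguments": {"targets": [[[0,0,-1,0,1],[0,3.6,-0.8,0,1],[0,7.2,-0.4,0,1],[0,10.8,0.2,0,1],[0,14.4,1,0,1],[0,18,2,0,1],[0,21.4,3,0,1],[0,21.4,3,0,1]]]}}

```text
time: 9.5
tcp_pos: [0.4786, 0.2092, 0.1021]
orientation: [-3.137, 0.137, -0.003]
force: [0.1, 2.2, 5.1]
width: 0.0136
```

```bash
python3 look.py 10
```

```text
9.65 0.013524382652707119 [0.4786 0.2093 0.102 ] [0.03 2.85 6.46] [ 0.849 -0.123  0.011]
dock xy [  0.  -58.9]
```

View pics/l10.png

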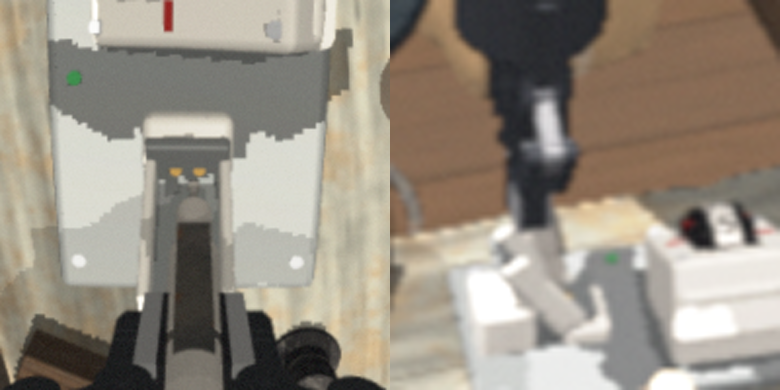

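Run:
```python
from h import *
import pickle
S,D,W=pickle.load(open("c10.pkl","rb"))
im=W["img"][80:280,160:360];im=cv2.resize(im,None,fx=2.9,fy=2.9,interpolation=cv2.INTER_CUBIC)
g=np.array([0,-58.9,120.7])
for ph in(0,5,10,15,20):
    a=np.radians(ph);u=np.array([0,-np.sin(a),np.cos(a)])
    p=proj(W,dk([g-90*u,g-75*u]),True); q=((p+.5-[160,80])*2.9).astype(int);print(ph,q.tolist())
    cv2.circle(im,tuple(int(x) for x in q[0]),3,(0,0,255),-1)
cv2.imwrite("pics/t10.png",im)
```

```text
0 [[283, 342], [283, 364]]
5 [[283, 315], [283, 340]]
10 [[283, 288], [283, 316]]
15 [[283, 261], [283, 293]]
20 [[283, 235], [283, 271]]
```

View pics/t10.png

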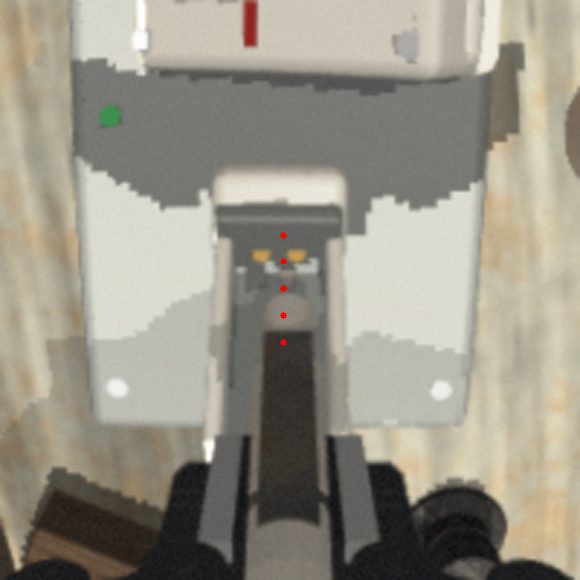

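Request:
{"name": "play_rows", "arguments": {"targets": [[[0,3.5,0.8,0,1],[0,7,2.3,0,1],[0,10.4,4,0,1],[0,13.7,5.8,0,1],[0,17,7.8,0,1],[0,20.2,9.9,0,1],[0,20.2,9.9,0,1]]]}}

```text
time: 10.35
tcp_pos: [0.4761, 0.1883, 0.0911]
orientation: [3.138, -0.138, 0.0]
force: [1.9, 2.0, 1.8]
width: 0.0136
```

```bash
python3 look.py 11;  python3 - <<'E'
from h import *
import pickle
S,D,W=pickle.load(open("c11.pkl","rb"))
o=arm.observe()["tcp_pos"];d=np.load("dock.npy");t=d[2];c,s=np.cos(t),np.sin(t);x=np.array([[c,s],[-s,c]])@(o[:2]-d[:2])*1000
im=W["img"][60:260,160:360];im=cv2.resize(im,None,fx=2.9,fy=2.9,interpolation=cv2.INTER_CUBIC)
g=np.array([x[0],x[1],o[2]*1000+18.7])
for ph in(15,20,25,30,35):
    a=np.radians(ph);u=np.array([0,-np.sin(a),np.cos(a)])
    p=proj(W,dk([g-90*u,g-75*u]),True); q=((p+.5-[160,60])*2.9).astype(int)
    cv2.circle(im,tuple(int(x) for x in q[0]),3,(0,0,255),-1)
cv2.imwrite("pics/t11.png",im)
E
```

```text
10.5 0.013369652620069566 [0.4759 0.1885 0.0912] [2.03 1.94 1.19] [ 0.434 -0.396 -0.054]
dock xy [ -0.9 -79.8]
```

View pics/t11.png

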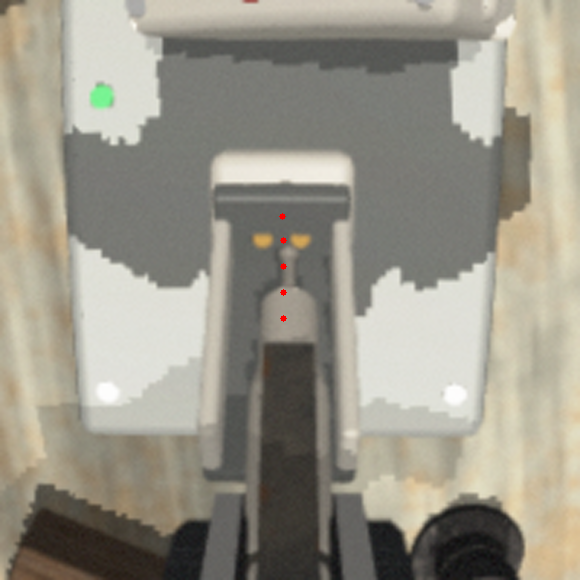

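View pics/l11.png

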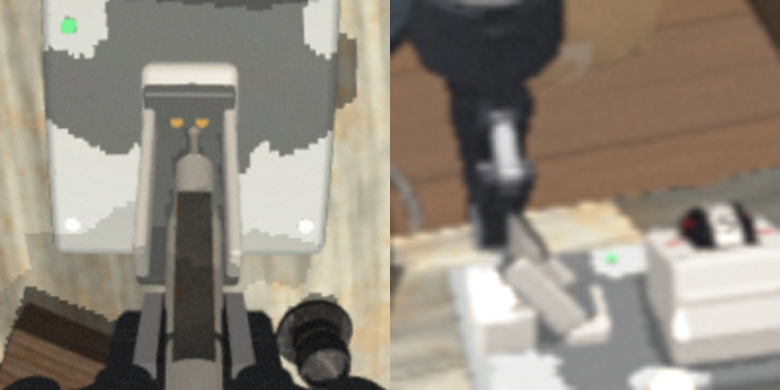

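Request:
{"name": "play_rows", "arguments": {"targets": [[[0.5,2.5,1.8,0,1],[1,5,3.8,0,1],[1,6.5,5,0,1],[1,6.5,5,0,1],[1,6.5,5,0,1]]]}}

```text
time: 11.0
tcp_pos: [0.4759, 0.1819, 0.0861]
orientation: [3.138, -0.137, -0.001]
force: [-0.2, 1.7, 1.9]
width: 0.0136
```

```bash
python3 look.py 12;  python3 - <<'E'
from h import *
import pickle
S,D,W=pickle.load(open("c12.pkl","rb"))
o=arm.observe()["tcp_pos"];d=np.load("dock.npy");t=d[2];c,s=np.cos(t),np.sin(t);x=np.array([[c,s],[-s,c]])@(o[:2]-d[:2])*1000
im=W["img"][60:260,160:360];im=cv2.resize(im,None,fx=2.9,fy=2.9,interpolation=cv2.INTER_CUBIC)
g=np.array([x[0],x[1],o[2]*1000+18.7])
for ph in(25,30,35,40):
    a=np.radians(ph);u=np.array([0,-np.sin(a),np.cos(a)])
    p=proj(W,dk([g-90*u,g-75*u]),True); q=((p+.5-[160,60])*2.9).astype(int)
    cv2.circle(im,tuple(int(x) for x in q[0]),3,(0,0,255),-1)
cv2.imwrite("pics/t12.png",im)
E
```

```text
11.15 0.013722803012944327 [0.4759 0.182  0.0861] [-0.42  1.51  0.23] [0.499 0.057 0.037]
dock xy [ -0.2 -86.3]
```

View pics/t12.png

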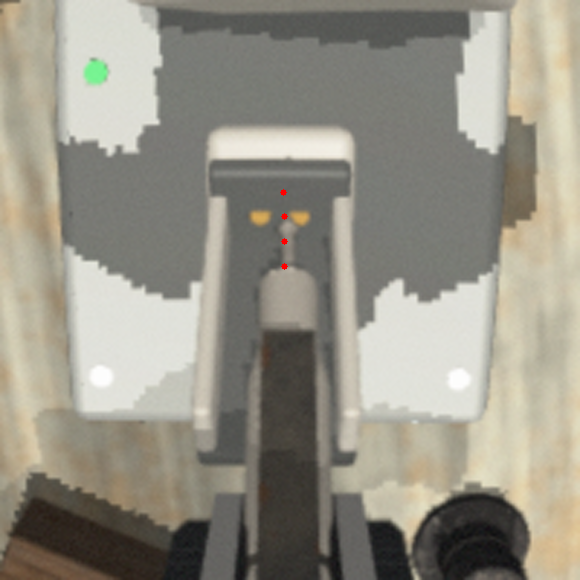

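View pics/l12.png

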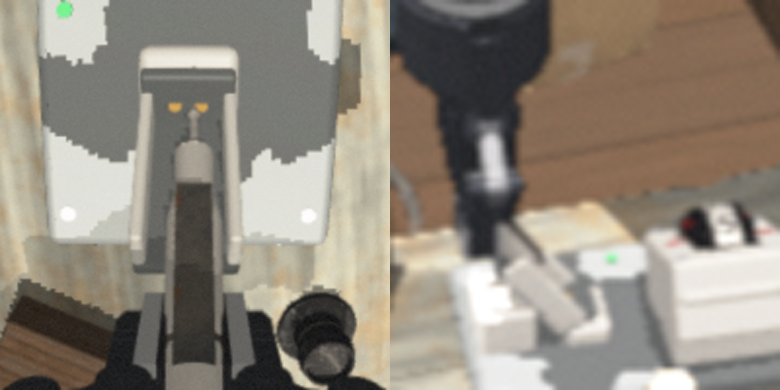

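Request:
{"name": "play_rows", "arguments": {"targets": [[[0,0.7,0.8,0,1],[0,1.5,1.5,0,1],[0,1.5,1.5,0,1],[0,1.5,1.5,0,1]]]}}

```text
time: 11.55
tcp_pos: [0.4762, 0.1809, 0.0849]
orientation: [-3.138, 0.137, 0.0]
force: [-0.4, 1.5, 2.9]
width: 0.0136
```

```bash
python3 -c "
from h import *
o=arm.observe();print(o['tcp_pos'],o['force'],o['ft_torque'])"
```

```text
[0.4762222  0.18087486 0.08494928] [-0.40711506  1.45668951  2.87900915] [ 0.91841825  0.11790483 -0.02212475]
```

Request:
{"name": "play_rows", "arguments": {"targets": [[[0,0,0,0,0.62],[0,0,0,0,0.55],[0,0,0,0,0.5],[0,0,0,0,0.4],[0,0,0,0,0.3],[0,0,0,0,0.2],[0,0,0,0,0.2]]]}}

```text
time: 12.25
tcp_pos: [0.4762, 0.1807, 0.0849]
orientation: [3.138, -0.137, 0.0]
force: [-1.1, 0.1, 0.6]
width: 0.0345
```

```bash
python3 look.py 13
```

```text
12.4 0.034508370454303966 [0.4762 0.1807 0.0849] [0.64 0.44 0.29] [-0.038 -0.022 -0.07 ]
dock xy [  0.1 -87.5]
```

View pics/l13.png

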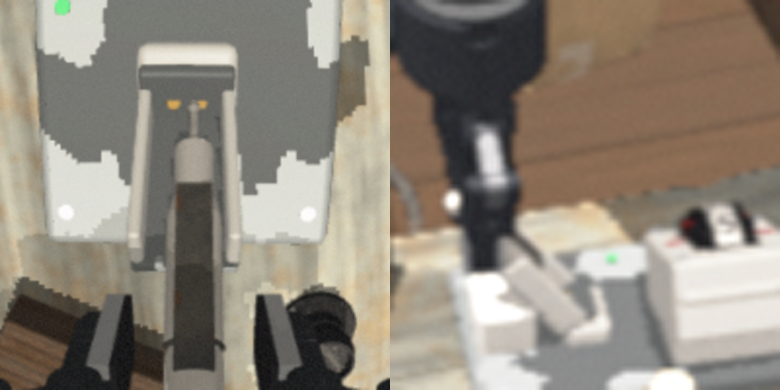

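Request:
{"name": "play_rows", "arguments": {"targets": [[[0,0,-8,0,0.2],[0,0,-25,0,0.2],[0,0,-55,0,0.2],[0,0,-90,0,0.2],[0,0,-120,0,0.2],[0,0,-135,0,0.2],[0,0,-135,0,0.2]]]}}

```text
time: 13.1
tcp_pos: [0.4779, 0.1814, 0.223]
orientation: [-3.137, 0.137, -0.008]
force: [0.8, -0.2, -0.4]
width: 0.0344
```

```bash
python3 look.py 14
python3 - <<'E'
from h import *
import pickle
S,D,W=pickle.load(open("c14.pkl","rb"))
L=[]
for c,fi,off,sz in[(W,True,(160,80),(200,200)),(D,False,(225,160),(90,90)),(S,False,(180,150),(90,90))]:
    k=390/sz[0];im=cv2.resize(c["img"][off[1]:off[1]+sz[1],off[0]:off[0]+sz[0]],(390,390),interpolation=cv2.INTER_CUBIC)
    im2=im.copy()
    q=((proj(c,dk([(0,-34,31),(0,-97,121)]),fi)+.5-np.array(off))*k).astype(int)
    cv2.line(im2,tuple(map(int,q[0])),tuple(map(int,q[1])),(0,0,255),1,cv2.LINE_AA); L.append(im if fi else im); L.append(im2)
cv2.imwrite("pics/t14.png",np.vstack([np.hstack([L[1],L[0]])]));cv2.imwrite("pics/t14b.png",np.hstack([L[3],L[5]]));cv2.imwrite("pics/t14c.png",np.hstack([L[2],L[4]]))
E
```

```text
13.25 0.03394893171566047 [0.4757 0.1806 0.2191] [-0.63 -0.21 -0.4 ] [-0.03   0.001  0.035]
dock xy [ -0.4 -87.8]
```

View pics/t14.png

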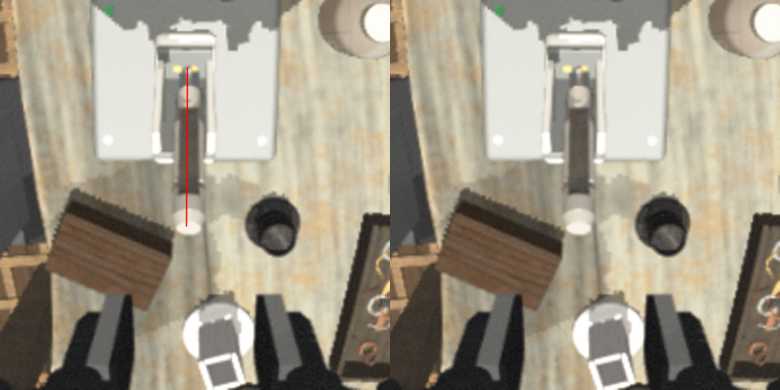

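View pics/t14b.png

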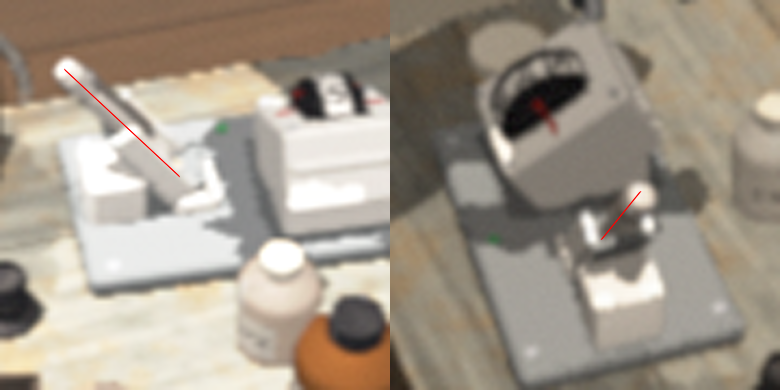

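View pics/t14c.png

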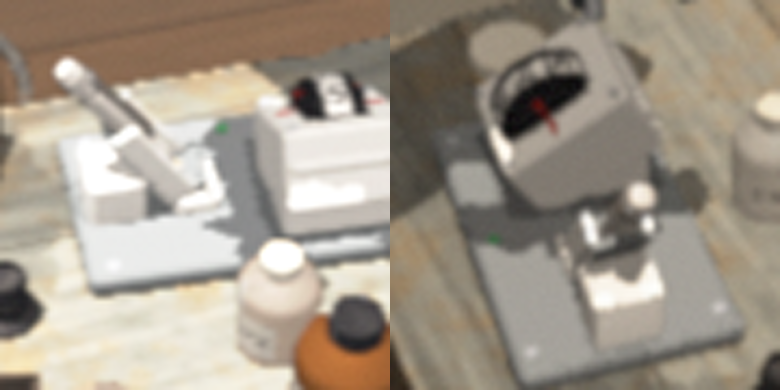

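Request:
{"name": "play_rows", "arguments": {"targets": [[[2,-20,0,0,1],[4,-55,0,0,1],[6,-90,5,0,1],[8,-120,20,0,1],[8,-135,50,0,1],[8,-138,80,0,1],[8,-138,95,0,1],[8,-138,95,0,1]]]}}

```text
time: 14.05
tcp_pos: [0.4933, 0.3159, 0.1205]
orientation: [3.134, -0.136, -0.01]
force: [0.2, -0.1, 1.0]
width: -0.0002
```

```bash
python3 look.py 15
python3 - <<'E'
import pickle,cv2
from h import *
S,D,W=pickle.load(open("c15.pkl","rb"))
crop(W["img"],160,140,360,290,4,"w15.png")
crop(D["img"],260,130,330,220,6,"d15.png")
E
```

```text
14.2 -0.00022299590237358444 [0.4963 0.3174 0.1251] [0.14 0.82 0.95] [-0.035 -0.02  -0.014]
dock xy [ 8.2 50.4]
```

View pics/w15.png

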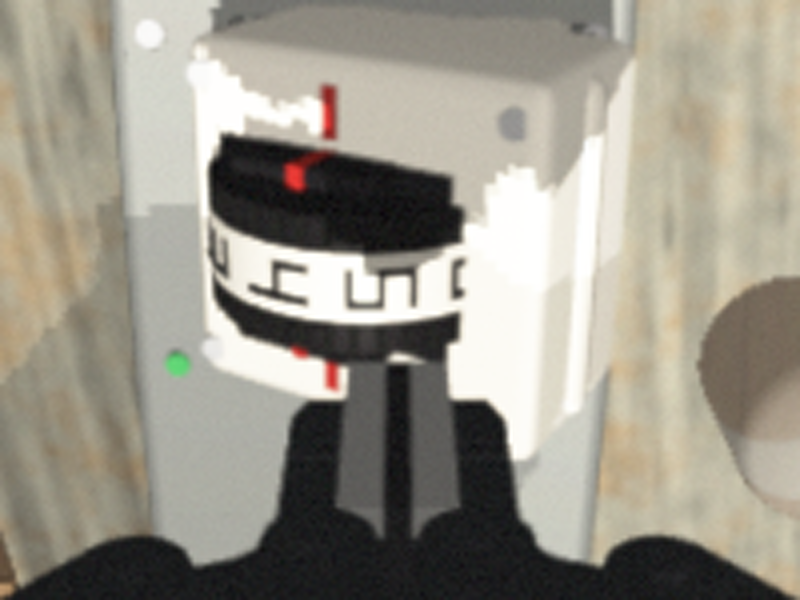

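View pics/d15.png

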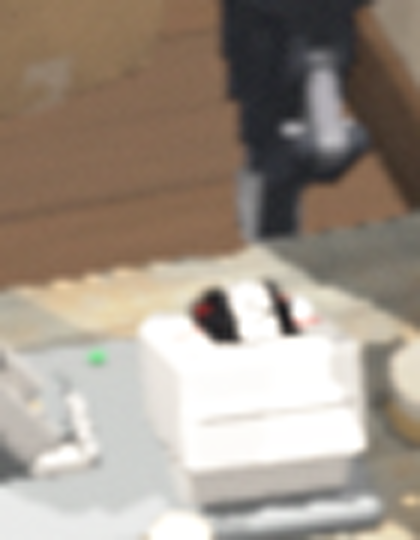

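Request:
{"name": "play_rows", "arguments": {"targets": [[[1,0,15,0,1],[2,0,30,0,1],[2,0,38,0,1],[2,0,41,0,1],[2,0,41,0,1],[2,0,41,0,1]]]}}

```text
time: 14.8
tcp_pos: [0.4987, 0.3176, 0.0848]
orientation: [-3.138, 0.137, -0.002]
force: [-0.0, 0.5, -0.4]
width: -0.0004
```

```bash
python3 look.py 16
```

```text
14.95 0.0002565819742706036 [0.4986 0.3176 0.0846] [ 0.35 -0.89  0.63] [ 0.007 -0.036  0.028]
dock xy [10.5 50.8]
```

Request:
{"name": "play_rows", "arguments": {"targets": [[[0,0,1,0,1],[0,0,2,0,1],[0,0,3,0,1],[0,0,3,0,1]]]}}

```text
time: 15.35
tcp_pos: [0.498, 0.3173, 0.0807]
orientation: [3.138, -0.137, -0.001]
force: [0.3, -0.5, -0.6]
width: 0.0002
```

Request:
{"name": "play_rows", "arguments": {"targets": [[[0,0,1,0,1],[0,0,2,0,1],[0,0,2,0,1]]]}}

```text
time: 15.65
tcp_pos: [0.4981, 0.3173, 0.0787]
orientation: [3.138, -0.137, -0.0]
force: [0.3, 0.3, -0.1]
width: -0.0003
```

Request:
{"name": "play_rows", "arguments": {"targets": [[[0,0,1,0,1],[0,0,1,0,1]]]}}

```text
time: 15.85
tcp_pos: [0.4987, 0.3173, 0.0782]
orientation: [-3.139, 0.137, -0.002]
force: [0.6, -1.4, 2.1]
width: -0.0
```

Request:
{"name": "play_rows", "arguments": {"targets": [[[0,0,0.8,0,1],[-4,0,0.8,0,1],[-8,0,0.8,0,1],[-12,0,0.8,0,1],[-16,0,0.8,0,1],[-20,0,0.8,0,1]]]}}

```text
time: 16.45
tcp_pos: [0.4804, 0.3193, 0.0791]
orientation: [-3.138, 0.138, -0.007]
force: [0.9, -3.0, 11.9]
width: 0.0002
```

```bash
python3 look.py 17
python3 - <<'E'
import pickle,cv2
from h import *
S,D,W=pickle.load(open("c17.pkl","rb"))
crop(W["img"],160,140,360,290,4,"w17.png")
E
```

```text
16.6 -1.6523963027119706e-05 [0.4798 0.3194 0.0791] [-0.95 -2.67 11.23] [-0.658 -0.022  0.056]
dock xy [-8.4 50.9]
```

View pics/w17.png

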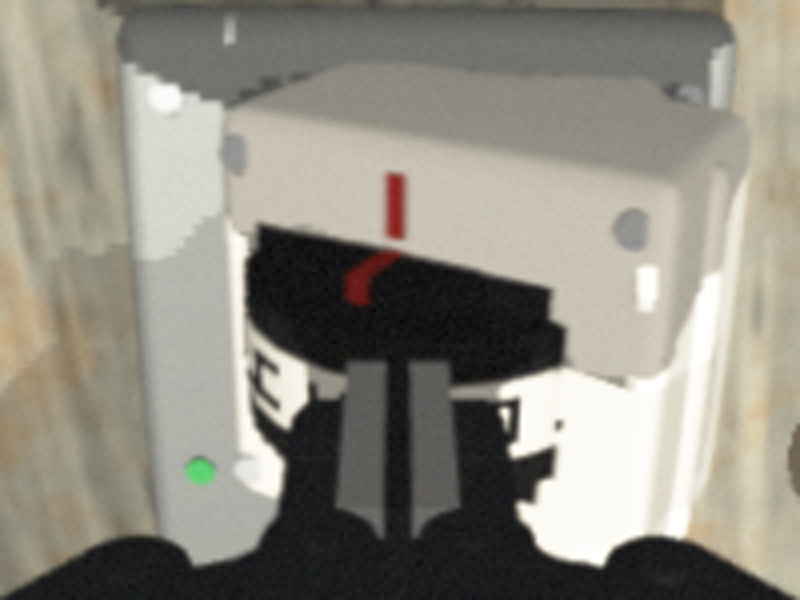

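Request:
{"name": "play_rows", "arguments": {"targets": [[[0,0,-5,0,1],[0,0,-15,0,1],[0,15,-35,0,1],[0,30,-50,0,1],[0,30,-50,0,1],[0,30,-50,0,1]]]}}

```text
time: 17.2
tcp_pos: [0.476, 0.2891, 0.1275]
orientation: [-3.138, 0.138, -0.001]
force: [-0.3, -0.2, -0.2]
width: -0.0001
```

```bash
python3 look.py 18
python3 - <<'E'
import pickle,cv2
from h import *
S,D,W=pickle.load(open("c18.pkl","rb"))
crop(W["img"],160,110,360,260,4,"w18.png")
E
```

```text
17.35 -0.00018612471104149196 [0.4753 0.2892 0.1264] [ 0.05 -0.18 -0.68] [-0.014  0.011 -0.052]
dock xy [-10.3  20.5]
```

View pics/w18.png

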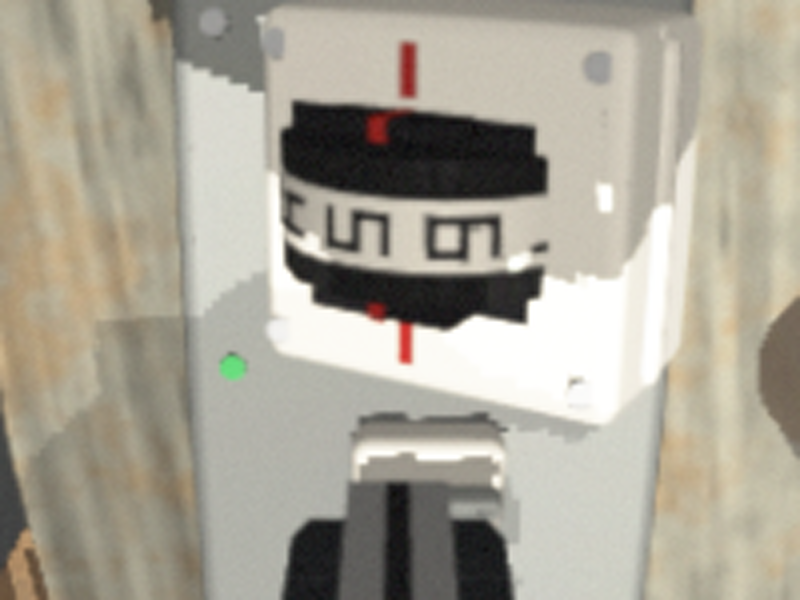

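```bash
cat > wh.py <<'E'
from h import *
import pickle,sys
n=sys.argv[1];S,D,W=pickle.load(open(f"c{n}.pkl","rb"))
o=(160,110)
im=cv2.resize(W["img"][110:260,160:360],None,fx=4,fy=4,interpolation=cv2.INTER_CUBIC)
for a in(-6,30,66):
    t=np.radians(a);P=[(-30*np.sin(t),y,49+30*np.cos(t)) for y in(44,56)]
    q=((proj(W,dk(P),True)+.5-np.array(o))*4).astype(int);cv2.line(im,tuple(map(int,q[0])),tuple(map(int,q[1])),(0,0,255) if a==30 else(255,0,0),1)
cv2.imwrite(f"pics/wh{n}.png",im)
E
python3 wh.py 18
```

```text
(no output)
```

View pics/wh18.png

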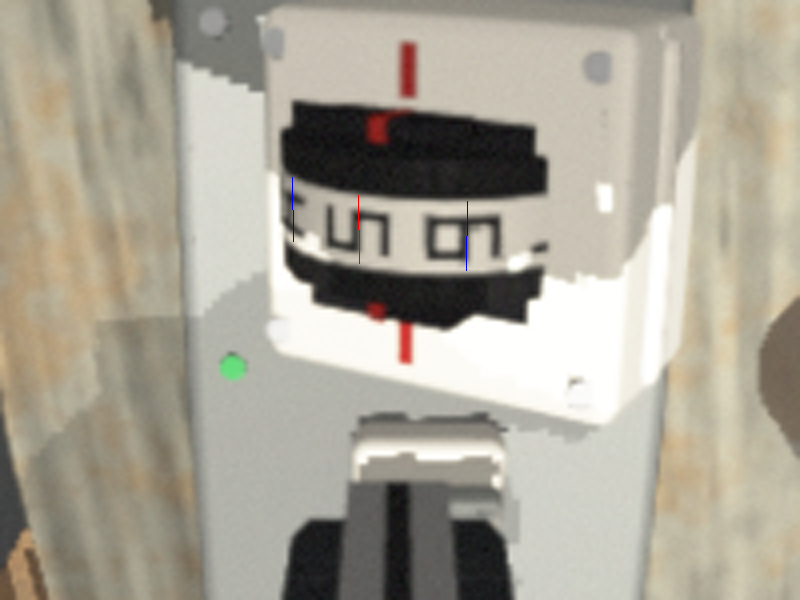

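Request:
{"name": "play_rows", "arguments": {"targets": [[[8,-15,5,0,1],[16,-28,15,0,1],[20,-30,30,0,1],[20,-30,42,0,1],[20,-30,46,0,1],[20,-30,46,0,1]]]}}

```text
time: 17.95
tcp_pos: [0.4972, 0.3165, 0.0801]
orientation: [3.137, -0.137, -0.003]
force: [-0.1, 0.3, -0.6]
width: 0.0003
```

Request:
{"name": "play_rows", "arguments": {"targets": [[[0,0,2,0,1],[0,0,3.6,0,1],[-4,0,3.6,0,1],[-8,0,3.6,0,1],[-12,0,3.6,0,1],[-16,0,3.6,0,1],[-20,0,3.6,0,1],[-20,0,3.6,0,1]]]}}

```text
time: 18.75
tcp_pos: [0.4791, 0.3193, 0.0792]
orientation: [-3.138, 0.137, -0.005]
force: [-0.3, -2.2, 6.7]
width: 0.0002
```

Request:
{"name": "play_rows", "arguments": {"targets": [[[0,0,-5,0,1],[0,0,-15,0,1],[0,15,-35,0,1],[0,30,-50,0,1],[0,30,-50,0,1],[0,30,-50,0,1]]]}}

```text
time: 19.35
tcp_pos: [0.476, 0.2891, 0.1281]
orientation: [-3.137, 0.138, -0.001]
force: [-0.4, -0.1, -0.1]
width: 0.0
```

```bash
python3 look.py 19; python3 wh.py 19
```

```text
19.5 0.00012603922153494484 [0.4753 0.2892 0.1269] [ 0.53 -0.49 -0.36] [-0.007  0.01   0.043]
dock xy [-10.2  20.5]
```

View pics/wh19.png

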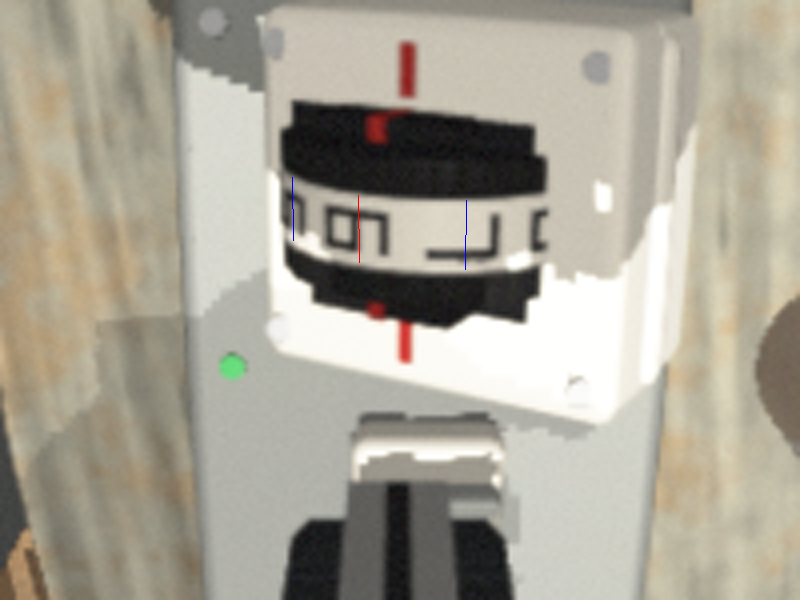

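Now 6 is exactly at the marks, with 7 next. The same stroke goes once more; the start is 20 mm back, 30 mm over and 49.8 mm down relative to this hover.

Request:
{"name": "play_rows", "arguments": {"targets": [[[8,-15,5,0,1],[16,-28,15,0,1],[20,-30,30,0,1],[20,-30,42,0,1],[20,-30,46.4,0,1],[20,-30,46.4,0,1]]]}}

```text
time: 20.1
tcp_pos: [0.4972, 0.3165, 0.08]
orientation: [3.137, -0.137, -0.003]
force: [-0.1, 0.2, 0.2]
width: 0.0
```

Request:
{"name": "play_rows", "arguments": {"targets": [[[0,0,2,0,1],[0,0,3.6,0,1],[-4,0,3.6,0,1],[-8,0,3.6,0,1],[-12,0,3.6,0,1],[-16,0,3.6,0,1],[-20,0,3.6,0,1],[-20,0,3.6,0,1]]]}}

```text
time: 20.9
tcp_pos: [0.4791, 0.3193, 0.0792]
orientation: [-3.138, 0.137, -0.005]
force: [0.2, -1.2, 7.9]
width: 0.0005
```

Request:
{"name": "play_rows", "arguments": {"targets": [[[0,0,-5,0,1],[0,0,-15,0,1],[0,15,-35,0,1],[0,30,-50,0,1],[0,30,-50,0,1],[0,30,-50,0,1]]]}}

```text
time: 21.5
tcp_pos: [0.476, 0.2891, 0.1281]
orientation: [-3.137, 0.138, -0.001]
force: [0.7, 0.4, -0.6]
width: 0.0002
```

```bash
python3 look.py 20; python3 wh.py 20
```

```text
21.65 -2.232991134052338e-05 [0.4753 0.2892 0.1268] [-0.02 -0.13 -0.16] [0.014 0.003 0.001]
dock xy [-10.3  20.4]
```

View pics/wh20.png

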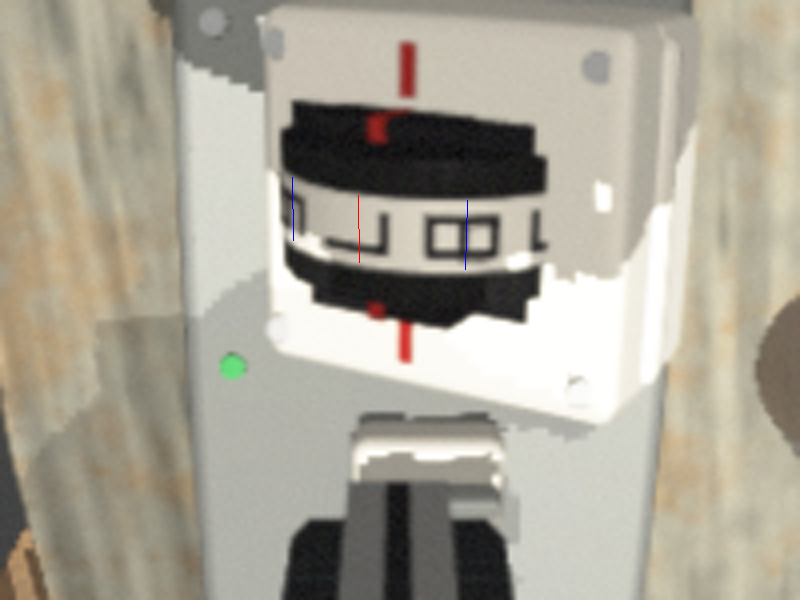

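The 7 now sits at the marks. I'll back off and check the whole scene.

Request:
{"name": "play_rows", "arguments": {"targets": [[[0,0,-20,0,1],[0,0,-50,0,1],[10,0,-80,0,1],[20,0,-110,0,1],[30,0,-130,0,1],[30,0,-130,0,1],[30,0,-130,0,1]]]}}

```text
time: 22.35
tcp_pos: [0.5053, 0.2867, 0.2565]
orientation: [3.138, -0.137, -0.002]
force: [0.4, -0.5, -0.7]
width: -0.0001
```

```bash
python3 look.py 21
python3 - <<'E'
import pickle
from h import *
S,D,W=pickle.load(open("c21.pkl","rb"));S0,D0,W0=pickle.load(open("c0.pkl","rb"))
a=cv2.resize(S0["img"][140:300,180:320],(390,446),interpolation=cv2.INTER_CUBIC);b=cv2.resize(S["img"][140:300,180:320],(390,446),interpolation=cv2.INTER_CUBIC)
cv2.imwrite("pics/f1.png",np.hstack([a,b]))
crop(D["img"],190,150,350,260,4.5,"f2.png"); cv2.imwrite("pics/f3.png",W["img"])
E
```

```text
22.5 0.00014582547171124285 [0.5043 0.2863 0.2557] [-0.39  0.1  -0.41] [ 0.038 -0.052  0.062]
dock xy [18.9 20.1]
```

View pics/f1.png

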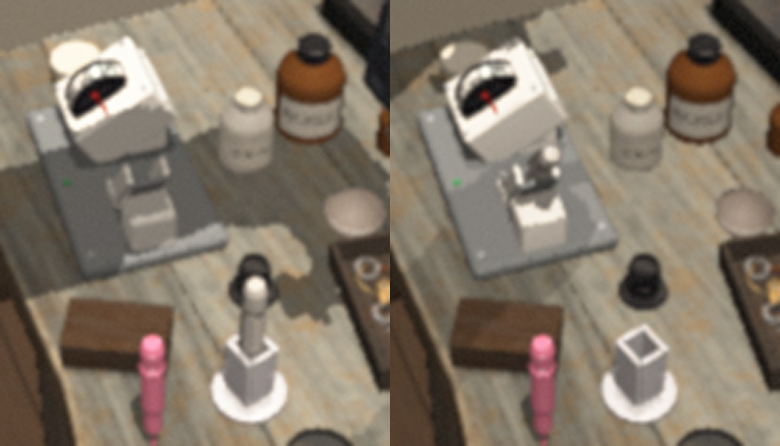

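View pics/f2.png

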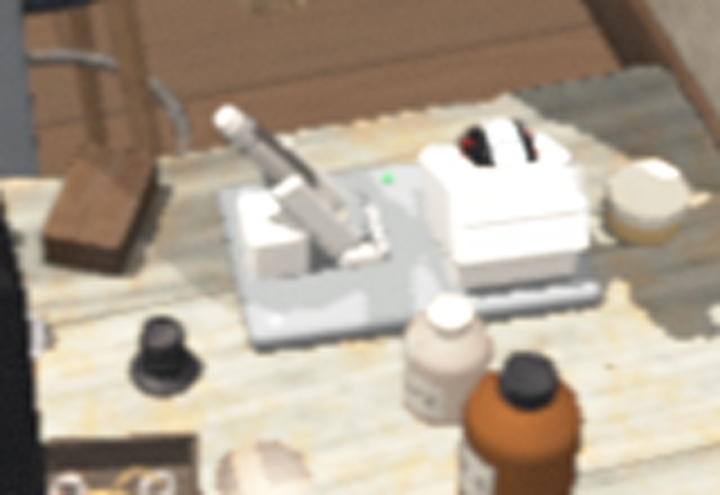

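View pics/f3.png

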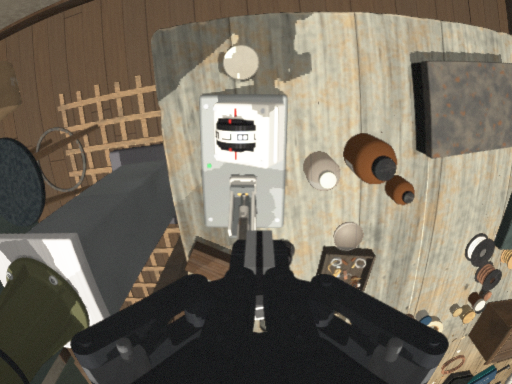

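Everything is in place: the handpiece is in the cradle, the stand is upright where it was, and the box, loupe and pot have not moved. The robot touches nothing, so I'm handing in.

```bash
python3 -c "
from bench import arm
print(arm.sign_off())"
```

```text
the job is handed in; nothing more can be done
None
```

The white handpiece is in the dock's cradle, let go, and the timer wheel has clicked in at 7; I handed the job in at about 22.5 s, with no verdict reported.

- **Handpiece:** I gripped it across its 14 mm width and drew it straight up out of the stand. Nose down in the cradle, I tilted it in a light 20 N grip to the 35° slope before letting go. Afterwards its line matched the expected cradle axis to about 1–2 mm in all three camera views.
- **Timer wheel:** it started on 4. Three one-step fingertip strokes, checked by camera after each, took it to 5, 6 and 7. The 7 sat exactly on the predicted mark point. The first stroke pressed harder than the 5 N suggested, at about 12 N; the other two were at about 7–8 N.
- **Everything else:** in the last pictures the stand is upright and, as far as the images show, where it was. The flux pot, loupe, wooden box and pink look-alike look unmoved. I did not check the green look-alike at the end, but the arm never worked near it. The gripper was clear of everything with no contact force.

No check failed. One early disagreement: the dock's edges measured about 2 mm short all round in the overhead view. I took this for rounded edges and corrected the dock's position by 1.7 mm; the contacts and the wheel marks then agreed with it.

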